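Weigh and sort desiccant canisters on a spring balance

ROBOT

A 6-joint arm with a two-finger parallel gripper is mounted at the origin on the work surface. World frame = base frame: x ahead of the robot, y to its left, z up, the work surface at z = 0. Lengths are in mm, angles in rad, forces in N, time in s.
With the tool pointing down it reaches from about 325 to 900 mm from the base axis. Payload 3.5 kg.
Tool frame: the origin (TCP) lies between the finger pads, 19 mm behind the fingertips; this is the grasp point; z points along the fingers, y is the line along which they close (so a half turn about z gives the same grasp; the last joint's range is limited). The gripper opens to 85 mm and grips with 20 to 120 N. Pads are 22 mm wide; open, the fingers measure 114 mm over their backs; the gripper's body (76 mm by 85 mm) begins 54 mm behind the grasp point. The pads swing forward as they close: fully open they stand 13 mm farther back than shut.
Start: joints at [1.162, 0.276, -0.026, 1.268, 0, 1.467], TCP at [188.166, 595.999, 250.013] pointing down, gripper open.
Joint ranges: [-3.12, 3.12], [-0.85, 1.88], [-1.08, 1.24], [-1.95, 2.15], [-1.57, 1.53], [-3.14, 3.14]. Speed limits (rad/s): [2.57, 2.57, 3.14, 3.14, 3.14, 3.14].

INTERFACE

Orientations are given as a unit quaternion [w, x, y, z].
In Python, from bench import r gives the robot as it stands. The module is installed in compiled form; this text tells all that it offers.
- The arm moves only by the shell command python3 -m handwheel 'ROWS' [FORCE]. ROWS is JSON, one flat list of numbers, 7 for each row, row after row: the turn, a rotation vector about the tool's x, y, z as a fraction of full scale, then the shift along the tool's x, y, z as a fraction of full scale, then the opening, from 0 (shut) to 1 (fully open). A call has exactly 5 rows; each row is the pose to reach, as a shift and turn from the pose commanded when the call began, along the tool's axes at that moment, turning the shorter way round; what a row does not reach only later rows make up. Full scale, the value 1, is 120 mm for a shift and pi rad for a turn. A row lasts 1/10 s, in which the tool goes at most 50 mm and 8.59 degrees, less where a joint would pass 70% of its speed; a pose out of reach is approached as far as the arm can. A call with a number of a shift or a turn outside -1 to 1 is refused whole. A call with a gripper value outside its range is refused whole. The fingers move at their own pace and stop on an object; FORCE is the grip in N (left out, the last holds). Time passes only in rows, so rows that repeat a pose let the fingers close, or fill a call up. It gives the time, the measured TCP pose, the force, the opening and the grip force at its end, in the units of the state.
- r.get_obs(): the state, without advancing time (a new reading comes with each control period).
- r.get_image(name): name is "scene" or "side" or "wrist"; returns a dict with "frame" (420x560x3 uint8, blue, green, red), "fx", "fy", "cx", "cy" (pixels), "k1" (the pictures are not rectified: a ray, as slopes to the right and down, at radius r is drawn at 1 + k1 r^2 times it, then the intrinsics apply), "view" (4x4, takes a point from world to camera coordinates). Camera axes: x right, y up, looking along -z (the intrinsics and any distortion apply to the point x, -y, -z); pixel columns grow to the right and rows downward; lengths in mm; the calibration is good to about 2 mm. A picture is of the moment at which its call begins. There is no depth.
- r.hand_in(): hands the job in; it is judged then, once.
The state is a dict: "time": time; "joint_pos": joint angles; "dq": joint speeds; "joint_torque": joint torques, N m; "position": TCP position; "eef_rot": TCP orientation; "force": force on the tool from outside, world axes, zero at the start; "torque": the same for the moment, N m; "finger_gap": finger opening in mm; "grasp_force": force on a finger pad.
Only numpy, scipy, OpenCV 4.12 (cv2) and the standard library are available. Lean on these libraries where they do the work, as an engineer would, in place of code of your own. Each camera call takes 0.05 s, during which the arm holds its last target. There are 200 camera calls.

TASK

Weigh the desiccant canisters one at a time, red first, then yellow, then blue if there is one: hang each by its bail from the spring balance's hook, let go and let it settle for a second or two before reading. Stand the dry ones (red pointer still in the green band) upright in the green tray and the spent ones (pointer in the orange band) upright in the orange tray. When the hook is empty and all are sorted, and not before, turn the check wheel until the green sector fills its window; leave the petri dish, tweezers and vial where they are.

Things in the scene. Friction and masses are not known exactly. Their poses are not given: they have to be found in the camera images.
- can_red_a: closed aluminium desiccant canister with red band, lid and tab. May be absent; never present together with its lookalike can_red_b. Dry about 120 g, spent about 180 g, only weighing tells. Body 50 mm across, 45 mm high, upright wire bail and grip tab on top, 141 mm over all. Origin: centre of underside, z up, bail in its own y-z plane; half a turn about z makes no difference
- can_red_a_bail (a point): middle of the level top bar (along y) of can_red_a's closed wire bail, on its centreline, 100 mm above the underside. 6 mm wire, 48 mm wide over all; opening under the bar 52 mm high, 36 mm wide, seen along x. On the bar's middle stands the upright grip tab, 22 mm (x) by 14 mm (y), from 103 to 141 mm above the underside: take it from above across its 14 mm
- can_red_b: closed aluminium desiccant canister with red band, lid and tab. May be absent; never present together with its lookalike can_red_a. Dry about 120 g, spent about 180 g, only weighing tells. Body 50 mm across, 45 mm high, upright wire bail and grip tab on top, 141 mm over all. Origin: centre of underside, z up, bail in its own y-z plane; half a turn about z makes no difference
- can_red_b_bail (a point): middle of the level top bar (along y) of can_red_b's closed wire bail, on its centreline, 100 mm above the underside. 6 mm wire, 48 mm wide over all; opening under the bar 52 mm high, 36 mm wide, seen along x. On the bar's middle stands the upright grip tab, 22 mm (x) by 14 mm (y), from 103 to 141 mm above the underside: take it from above across its 14 mm
- can_yellow_a: closed aluminium desiccant canister with yellow band, lid and tab. May be absent; never present together with its lookalike can_yellow_b. Dry about 120 g, spent about 180 g, only weighing tells. Body 50 mm across, 45 mm high, upright wire bail and grip tab on top, 141 mm over all. Origin: centre of underside, z up, bail in its own y-z plane; half a turn about z makes no difference
- can_yellow_a_bail (a point): middle of the level top bar (along y) of can_yellow_a's closed wire bail, on its centreline, 100 mm above the underside. 6 mm wire, 48 mm wide over all; opening under the bar 52 mm high, 36 mm wide, seen along x. On the bar's middle stands the upright grip tab, 22 mm (x) by 14 mm (y), from 103 to 141 mm above the underside: take it from above across its 14 mm
- can_yellow_b: closed aluminium desiccant canister with yellow band, lid and tab. May be absent; never present together with its lookalike can_yellow_a. Dry about 120 g, spent about 180 g, only weighing tells. Body 50 mm across, 45 mm high, upright wire bail and grip tab on top, 141 mm over all. Origin: centre of underside, z up, bail in its own y-z plane; half a turn about z makes no difference
- can_yellow_b_bail (a point): middle of the level top bar (along y) of can_yellow_b's closed wire bail, on its centreline, 100 mm above the underside. 6 mm wire, 48 mm wide over all; opening under the bar 52 mm high, 36 mm wide, seen along x. On the bar's middle stands the upright grip tab, 22 mm (x) by 14 mm (y), from 103 to 141 mm above the underside: take it from above across its 14 mm
- can_blue_a: closed aluminium desiccant canister with blue band, lid and tab. May be absent; never present together with its lookalike can_blue_b. Dry about 120 g, spent about 180 g, only weighing tells. Body 50 mm across, 45 mm high, upright wire bail and grip tab on top, 141 mm over all. Origin: centre of underside, z up, bail in its own y-z plane; half a turn about z makes no difference
- can_blue_a_bail (a point): middle of the level top bar (along y) of can_blue_a's closed wire bail, on its centreline, 100 mm above the underside. 6 mm wire, 48 mm wide over all; opening under the bar 52 mm high, 36 mm wide, seen along x. On the bar's middle stands the upright grip tab, 22 mm (x) by 14 mm (y), from 103 to 141 mm above the underside: take it from above across its 14 mm
- can_blue_b: closed aluminium desiccant canister with blue band, lid and tab. May be absent; never present together with its lookalike can_blue_a. Dry about 120 g, spent about 180 g, only weighing tells. Body 50 mm across, 45 mm high, upright wire bail and grip tab on top, 141 mm over all. Origin: centre of underside, z up, bail in its own y-z plane; half a turn about z makes no difference
- can_blue_b_bail (a point): middle of the level top bar (along y) of can_blue_b's closed wire bail, on its centreline, 100 mm above the underside. 6 mm wire, 48 mm wide over all; opening under the bar 52 mm high, 36 mm wide, seen along x. On the bar's middle stands the upright grip tab, 22 mm (x) by 14 mm (y), from 103 to 141 mm above the underside: take it from above across its 14 mm
- scale: spring balance on a fixed stand; position and yaw vary. Grey foot from 20 mm on the own -x side to 80 mm on the +x side of the origin, 100 mm wide; column (18 mm) at x = +45 mm, 455 mm high; clear tube (28 mm) upright over the origin from z = 255 to 432 mm. An 8 mm steel hook arm reaches from under the tube 110 mm along own -x. Origin: on the bench under the tube, z up
- pointer (a point): red pointer, middle of its level bar; sinks with the hook along a board on the stand's +y side, seen from front and back: green band from zero to 37 mm below zero (dry), orange band below that (spent)
- hook_seat (a point): where the centreline of a hung bail's bar lies, across the hook's V: 110 mm along the stand's own -x from the tube axis, 206 mm above the bench when empty; sinks with the hook. Axes as the stand's. The 8 mm thick hook goes on 20 mm beyond the V to its tip, which rises about 18 mm above this point; 22 mm behind the V is a 12 mm hump
- balance (a joint): how far the hook has sunk, m: 0 empty, spring 40 N/m (about 29 mm for 120 g, 44 mm for 180 g, each within 7 %), end stop at 0.070; it bounces for about a second after loading. Under 0.037 is dry, over it spent
- tray_green: loose open green plastic tray for dry canisters, 86 mm (x) by 230 mm (y), 26 mm high, walls and floor 5 mm thick: room for three canisters in a row along y, at about y = -70, 0 and +70 mm. Origin: centre of the underside, z up
- tray_orange: loose open orange plastic tray for spent canisters, 86 mm (x) by 230 mm (y), 26 mm high, walls and floor 5 mm thick: room for three canisters in a row along y, at about y = -70, 0 and +70 mm. Origin: centre of the underside, z up
- wheel_base: grey fixed square box of the check wheel, 136 mm square, top of its cover at z = 30 mm, with a window (30 by 28 mm) centred 43 mm from the middle towards its own +x. Position and yaw vary. Origin: centre of the underside
- wheel (a joint): turn of the check wheel under the cover, rad, growing clockwise seen from above, 0 to 6.2; stays where left. Six equal colour sectors are centred in the window at: white 0, red 1.047, yellow 2.094, green 3.142, blue 4.189, black 5.236
- wheel_knob (a point): black bar knob on the wheel's axis, 50 mm long (own x, x turns with the wheel) by 14 mm wide (own y), from z = 33 to 67 mm; the point is on the axis at z = 55 mm, a good height for the TCP; take it across the 14 mm
- petri_dish: glass petri dish with lid, 92 mm across, 18 mm high, in front of the balance; not part of the job. Origin: centre of the underside
- tweezers: steel tweezers lying on the bench, 125 mm long (own x), 9 mm high; not part of the job. Origin: at bench level under its middle
- vial: small glass vial with white cap, 33 mm across, 50 mm high, near the robot; not part of the job, may be absent. Origin: centre of the underside

How it is judged:
By the outcome, as a careful person would: the job done as asked, in the order asked, and still so for the second after the job is handed in, with the robot touching nothing.
Of can_red_a, can_red_b only 1 to 1 are there at a start; the rules pass over those that are not, and their reading is None.
Of can_yellow_a, can_yellow_b only 1 to 1 are there at a start; the rules pass over those that are not, and their reading is None.
Of can_blue_a, can_blue_b, vial only 1 to 1 are there at a start; the rules pass over those that are not, and their reading is None.
At some moment in a run one of can_red_a, can_red_b, can_yellow_a, can_yellow_b, can_blue_a, can_blue_b, tray_green, tray_orange may be knocked a few centimetres aside while the robot is not near it.
Once in a run the grip may slacken for a moment while it holds something.
It also fails if it takes over 210 s, if anything falls off the work surface, if the arm or the gripper's body presses on something with over 40 N, if the wrist force passes 120 N, or if a joint passes its speed limit or range.

## Working session

There is one attempt and no reset: what is moved stays moved. The work goes in short steps, Python scripts to look and compute and a shell command to move; the robot and the scene stay as the last step left them, time stands still between calls to the robot, and variables do not carry over. Pictures are saved under pics/ and viewed, at most 14 in all, crops included, and the job is handed in when it is done.

```bash
mkdir -p pics
cat > h.py <<'E'
import numpy as np, cv2, sys
from bench import r
def snap(cam,name=None):
    d=r.get_image(cam)
    if name: cv2.imwrite('pics/'+name+'.png',d['frame'])
    return d
def ray(d,u,v):
    K=np.array([[d['fx'],0,d['cx']],[0,d['fy'],d['cy']],[0,0,1.]])
    xd=(u-d['cx'])/d['fx'];yd=(v-d['cy'])/d['fy'];x,y=xd,yd
    for _ in range(30):
        k=1+d['k1']*(x*x+y*y);x,y=xd/k,yd/k
    V=np.array(d['view']);R=V[:3,:3];o=-R.T@V[:3,3]
    w=R.T@np.array([x,-y,-1.]);return o,w/np.linalg.norm(w)
def onz(d,u,v,z):
    o,w=ray(d,u,v);return o+w*(z-o[2])/w[2]
def tri(*l):
    A=np.zeros((3,3));b=np.zeros(3)
    rs=[ray(*a) for a in l]
    for o,w in rs:
        P=np.eye(3)-np.outer(w,w);A+=P;b+=P@o
    p=np.linalg.solve(A,b)
    return p,max(np.linalg.norm((np.eye(3)-np.outer(w,w))@(p-o)) for o,w in rs)
def proj(d,p):
    V=np.array(d['view']);c=V[:3,:3]@np.array(p,float)+V[:3,3]
    x,y=c[0]/-c[2],-c[1]/-c[2];k=1+d['k1']*(x*x+y*y)
    return np.array([d['fx']*x*k+d['cx'],d['fy']*y*k+d['cy']])
E
python3 - <<'E'
from h import *
import pickle
D={}
for c in ['scene','side','wrist']:
    d=snap(c,c+'0');D[c]=d
    V=np.array(d['view']);print(c,d['fx'],d['k1'],np.round(-V[:3,:3].T@V[:3,3]))
pickle.dump(D,open('d0.pkl','wb'))
o=r.get_obs();print({k:np.round(v,3) for k,v in o.items()})
cv2.imwrite('pics/a.png',np.hstack([D['scene']['frame'],D['side']['frame']]))
E
```

```text
scene 425.8352431394346 -0.1359135009432563 [1202.  475.  861.]
side 423.25010105150295 0.015300620883787424 [   9. -693.  961.]
wrist 336.92957542980923 -0.0007202960670984501 [122. 617. 373.]
{'time': np.float64(0.15), 'joint_pos': array([ 1.162,  0.277, -0.028,  1.268,  0.   ,  1.467]), 'dq': array([-0.001, -0.   ,  0.004,  0.001, -0.001,  0.   ]), 'joint_torque': array([ 1.0000e-03, -4.4605e+01,  2.9564e+01,  1.0000e-02, -0.0000e+00,
       -0.0000e+00]), 'position': array([187.928, 595.488, 249.108]), 'eef_rot': array([-0.   ,  0.152,  0.988, -0.001]), 'force': array([-0.223,  0.146, -0.754]), 'torque': array([ 0.055,  0.009, -0.005]), 'grasp_force': np.float64(0.0), 'finger_gap': np.float64(85.386)}
```

View pics/scene0.png

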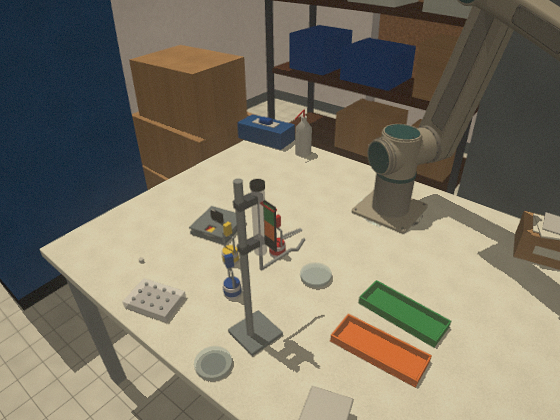

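View pics/side0.png

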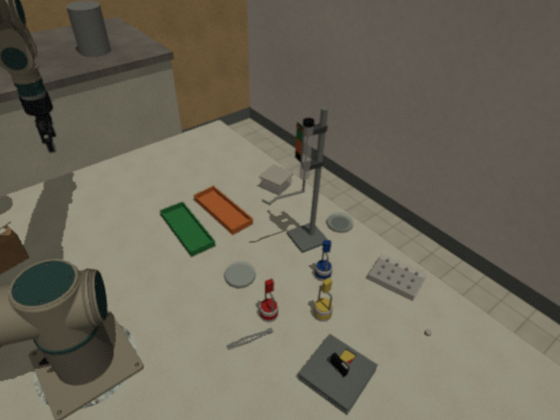

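Scene: stand base near (255,332), cans around (232,285), (230,250), (278,245), trays at right, wheel box (215,225). Side: cans red (268,300), yellow (324,300), blue (324,262), wheel box (338,370), stand foot (308,237), trays (187,228)/(223,208). I'll measure by masks and look at enlarged crops.

Run:
```python
from h import *
import pickle
D=pickle.load(open('d0.pkl','rb'))
s=D['scene']['frame'][170:350,180:340];cv2.imwrite('pics/sc.png',cv2.resize(s,None,fx=3.3,fy=3.3,interpolation=cv2.INTER_CUBIC))
s=D['side']['frame'][100:340,230:390];cv2.imwrite('pics/sd.png',cv2.resize(s,None,fx=2.5,fy=2.5,interpolation=cv2.INTER_CUBIC))
hs={'red':[(0,8),(172,180)],'yellow':[(20,32)],'blue':[(108,125)],'green':[(50,80)],'orange':[(6,13)]}
for c in ['scene','side']:
  H=cv2.cvtColor(D[c]['frame'],cv2.COLOR_BGR2HSV)
  for n,rg in hs.items():
    m=sum(cv2.inRange(H,(a,140,50),(b,255,255)) for a,b in rg)
    k,_,st,ce=cv2.connectedComponentsWithStats(m)
    print(c,n,[(np.round(ce[i],1).tolist(),st[i].tolist()) for i in range(1,k) if 12<st[i][4]<6000 and st[i][1]>120])
    if n in('green','orange'):
      cs,_=cv2.findContours(m,0,2);q=max(cs,key=cv2.contourArea) if n=='orange' or c=='scene' else max([x for x in cs if cv2.contourArea(x)<4000],key=cv2.contourArea)
      b=cv2.boxPoints(cv2.minAreaRect(q));print(n,np.round(b).tolist())
      ap=cv2.approxPolyDP(cv2.convexHull(q),4,True)[:,0]
      print([(p.tolist(),np.round(onz(D[c],*p,26)[:2]).tolist(),np.round(onz(D[c],*p,0)[:2]).tolist()) for p in ap])
```

```text
scene red [([269.0, 208.2], [265, 205, 9, 7, 16]), ([277.8, 220.0], [276, 215, 5, 12, 38]), ([278.0, 242.0], [277, 238, 3, 9, 26]), ([276.2, 252.2], [270, 250, 15, 5, 32])]
scene yellow [([227.1, 228.3], [223, 222, 9, 14, 90]), ([211.3, 229.3], [208, 227, 7, 5, 15]), ([227.9, 249.3], [223, 245, 11, 10, 77])]
scene blue []
scene green []
green [[414.0, 301.0], [414.0, 301.0], [414.0, 301.0], [414.0, 301.0]]
[([414, 301], [383.0, 265.0], [358.0, 259.0])]
scene orange [([269.0, 230.5], [265, 221, 9, 20, 125]), ([381.0, 349.2], [330, 314, 101, 73, 3304])]
orange [[327.0, 341.0], [344.0, 309.0], [432.0, 356.0], [416.0, 387.0]]
[([331, 334], [609.0, 149.0], [590.0, 138.0]), ([349, 314], [527.0, 150.0], [506.0, 140.0]), ([430, 358], [529.0, 375.0], [508.0, 372.0]), ([414, 386], [620.0, 377.0], [602.0, 374.0]), ([331, 341], [627.0, 160.0], [609.0, 151.0])]
side red [([268.9, 285.5], [265, 279, 8, 14, 85]), ([266.5, 304.8], [261, 299, 11, 13, 115]), ([274.8, 305.1], [274, 301, 3, 9, 20]), ([268.1, 316.9], [260, 313, 17, 7, 44])]
side yellow [([326.3, 284.8], [322, 278, 9, 14, 86]), ([322.6, 3
[... 217 characters left out ...]
, 276.3], [320, 275, 10, 3, 14])]
side green [([187.1, 228.6], [162, 203, 52, 52, 1319])]
green [[159.0, 213.0], [180.0, 197.0], [215.0, 243.0], [194.0, 259.0]]
[([162, 211], [393.0, 358.0], [403.0, 388.0]), ([182, 203], [465.0, 354.0], [478.0, 384.0]), ([213, 245], [441.0, 122.0], [453.0, 145.0]), ([191, 254], [369.0, 130.0], [379.0, 153.0])]
side orange [([298.0, 146.3], [296, 139, 5, 15, 60]), ([223.2, 209.6], [194, 186, 58, 48, 1301])]
orange [[191.0, 199.0], [206.0, 180.0], [254.0, 220.0], [238.0, 238.0]]
[([194, 195], [520.0, 367.0], [534.0, 396.0]), ([213, 186], [599.0, 370.0], [616.0, 400.0]), ([251, 223], [591.0, 131.0], [607.0, 153.0]), ([232, 233], [516.0, 130.0], [530.0, 153.0])]
```

View pics/sc.png

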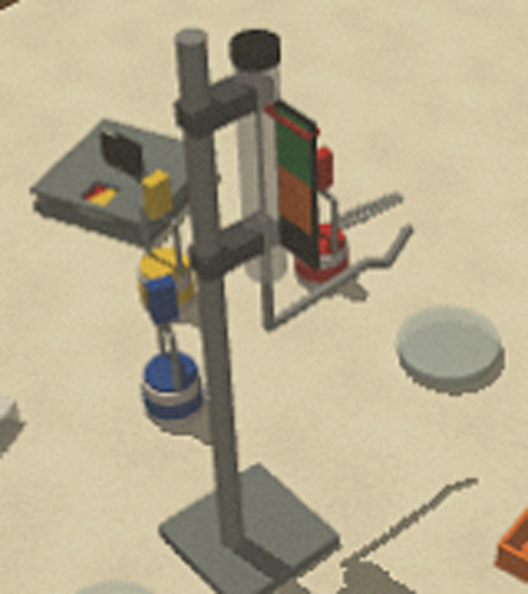

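View pics/sd.png

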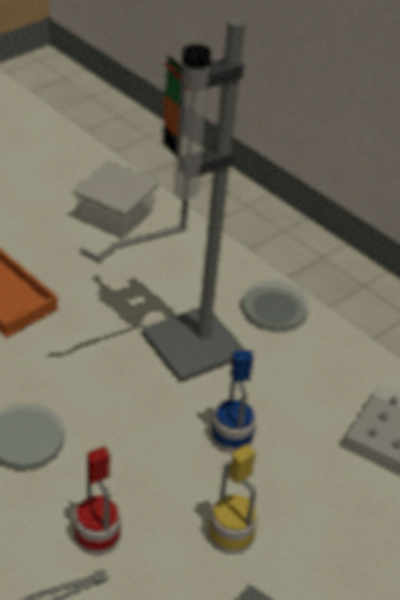

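Scene crop: hook V at full-image (297,249), tip (304,240), hook bottom of stem (261,269); blue tab (229,261). Side crop: V (271,202), tip (264,200), stem (304,192); blue tab (326,246); window shows red/yellow.

Run:
```python
from h import *
import pickle
D=pickle.load(open('d0.pkl','rb'));S,T=D['scene'],D['side']
for n,a,b in [('redtab',(278.5,220.9),(268.9,285.5)),('redlid',(277.5,245),(268.5,307)),('yeltab',(227.1,228.3),(326.3,284.8)),('yellid',(230.5,253),(323.3,307)),('blutab',(229.1,260.9),(326.3,245.7)),('blulid',(232,285),(323.5,268)),
 ('stem',(261.2,268.8),(303.6,191.6)),('V',(297,249.4),(270.8,202)),('tip',(303.9,239.7),(263.6,200.4)),('colbase',(250.3,334.5),(312,234)),('coltop',(237.6,182),(324.4,110)),('cap',(257.3,181),(308.8,120)),
 ('knob',(217,215.5),(340,365)),('window',(210.3,228.5),(346.6,355.5))]:
  p,e=tri((S,*a),(T,*b));print(n,np.round(p),round(e,1))
for u,v in [(335,336),(376,370),(345,407),(299,376)]: print('box',np.round(onz(T,u,v,30)[:2]))
H=cv2.cvtColor(S['frame'],cv2.COLOR_BGR2HSV);m=cv2.inRange(H,(60,100,40),(90,255,255))
cs,_=cv2.findContours(m,0,2);q=max(cs,key=cv2.contourArea);print(cv2.contourArea(q))
for p in cv2.approxPolyDP(cv2.convexHull(q),4,True)[:,0]: print(p,np.round(onz(S,*map(float,p),26)[:2]))
for u,v in [(240,274)]: print('petri',np.round(onz(T,u,v,9)))
print('petri',np.round(onz(S,316,274,9)),'tweez',np.round(onz(T,250,338,4)))
```

```text
redtab [ 428. -165.  123.] 3.5
redlid [ 429. -166.   32.] 1.1
yeltab [ 545. -255.  124.] 0.1
yellid [ 544. -255.   31.] 1.5
blutab [ 641. -155.  122.] 0.4
blulid [ 639. -157.   31.] 1.0
stem [678. -10. 203.] 1.5
V [574.  12. 203.] 2.5
tip [551.  15. 219.] 2.7
colbase [724. -16.  10.] 1.7
coltop [721. -18. 450.] 0.8
cap [676. -10. 433.] 1.4
knob [ 451. -405.   50.] 2.0
window [ 494. -392.   28.] 0.4
box [ 508. -337.]
box [ 520. -461.]
box [ 400. -477.]
box [ 368. -360.]
1202.5
[449 322] [397. 370.]
[434 339] [471. 360.]
[365 299] [456. 156.]
[378 288] [398. 164.]
petri [447. -11.   9.]
petri [441. -12.   9.] tweez [ 347. -196.    4.]
```

```bash
cat > plan.py <<'E'
from h import *
from scipy.spatial.transform import Rotation as Ro
def obs():
    o=r.get_obs();q=o['eef_rot'];return o,Ro.from_quat([q[1],q[2],q[3],q[0]])
def plan(x,y,z,yaw=None):
    o,R=obs();p=np.array(o['position']);M=R.as_matrix()
    cur=np.degrees(np.arctan2(M[1,1],M[0,1]))
    if yaw is None: yaw=cur
    d=(yaw-cur+90)%180-90; c,s=np.cos(np.radians(cur+d)),np.sin(np.radians(cur+d))
    G=np.array([[-s,c,0],[c,s,0],[0,0,-1]]) .T   # columns x,y,z
    G=np.column_stack([np.cross([c,s,0],[0,0,-1]),[c,s,0],[0,0,-1]])
    w=Ro.from_matrix(M.T@G).as_rotvec()/np.pi
    D=np.array([x,y,z])-p
    print('t',round(float(o['time']),1),'yaw',round(cur,1),'turn',np.round(w,4),'shift cur axes',np.round(M.T@D/120,3),'target axes',np.round(G.T@D/120,3),'gap',round(float(o['finger_gap']),1),'gf',round(float(o['grasp_force']),1),'F',np.round(o['force'],1),'j6',np.round(o['joint_pos'][[0,5]],2))
if __name__=='__main__':
    plan(*map(float,sys.argv[1:]))
E
python3 plan.py 428 -165 270 79
```

```text
t 0.1 yaw 72.5 turn [-0.0005 -0.0001 -0.0362] shift cur axes [-3.816 -5.441 -0.165] target axes [-3.173 -5.839 -0.174] gap 85.4 gf 0.0 F [-0.2  0.1 -0.8] j6 [1.16 1.47]
```

```bash
python3 -m handwheel '[0,0,-0.0362,0,0,-0.17,1, 0,0,-0.0362,0,0,-0.17,1, 0,0,-0.0362,0,0,-0.17,1, 0,0,-0.0362,0,0,-0.17,1, 0,0,-0.0362,0,0,-0.17,1]'
python3 -m handwheel '[0,0,0,-0.2,-0.35,0,1, 0,0,0,-0.4,-0.7,0,1, 0,0,0,-0.53,-0.97,0,1, 0,0,0,-0.53,-0.97,0,1, 0,0,0,-0.53,-0.97,0,1]'
python3 -m handwheel '[0,0,0,-0.2,-0.35,0,1, 0,0,0,-0.4,-0.7,0,1, 0,0,0,-0.53,-0.97,0,1, 0,0,0,-0.53,-0.97,0,1, 0,0,0,-0.53,-0.97,0,1]'
python3 -m handwheel '[0,0,0,-0.2,-0.35,0,1, 0,0,0,-0.4,-0.7,0,1, 0,0,0,-0.53,-0.97,0,1, 0,0,0,-0.53,-0.97,0,1, 0,0,0,-0.53,-0.97,0,1]'
python3 -m handwheel '[0,0,0,-0.2,-0.35,0,1, 0,0,0,-0.4,-0.7,0,1, 0,0,0,-0.53,-0.97,0,1, 0,0,0,-0.53,-0.97,0,1, 0,0,0,-0.53,-0.97,0,1]'
python3 plan.py 428 -165 270 79
python3 - <<'E'
from h import *
d=snap('wrist','w1'); d2=None
import pickle;pickle.dump(d,open('w1.pkl','wb'))
for p in [(428,-165,122),(429,-166,45),(545,-255,123),(569,11,206)]: print(proj(d,p))
E
```

```text
time: 0.65
position: [188.0, 595.5, 269.4]
eef_rot: [-0.0, 0.096, 0.995, -0.001]
force: [-0.4, -0.7, 0.1]
finger_gap: 85.4
grasp_force: 0.0
time: 1.15
position: [228.5, 469.1, 270.2]
eef_rot: [-0.0, 0.097, 0.995, 0.0]
force: [-0.8, 0.2, -0.4]
finger_gap: 85.2
grasp_force: 0.0
time: 1.65
position: [269.1, 343.9, 270.6]
eef_rot: [0.0, 0.096, 0.995, 0.001]
force: [-0.2, -0.2, 0.0]
finger_gap: 85.6
grasp_force: 0.0
time: 2.15
position: [309.6, 217.7, 270.7]
eef_rot: [0.0, 0.096, 0.995, 0.001]
force: [0.2, -0.1, 0.0]
finger_gap: 85.5
grasp_force: 0.0
time: 2.65
position: [349.7, 91.3, 270.5]
eef_rot: [-0.0, 0.096, 0.995, 0.0]
force: [0.4, 0.2, 0.5]
finger_gap: 85.3
grasp_force: 0.0
t 2.6 yaw 79.0 turn [ 0.0003 -0.0001  0.0001] shift cur axes [-1.047 -1.972  0.002] target axes [-1.048 -1.972  0.004] gap 85.3 gf 0.0 F [0.4 0.2 0.5] j6 [0.08 0.27]
[ 26.98582465 333.84625822]
[ 74.58249961 293.52500018]
[-11.24584381 444.1845752 ]
[232.5622245  516.54511706]
```

View pics/w1.png

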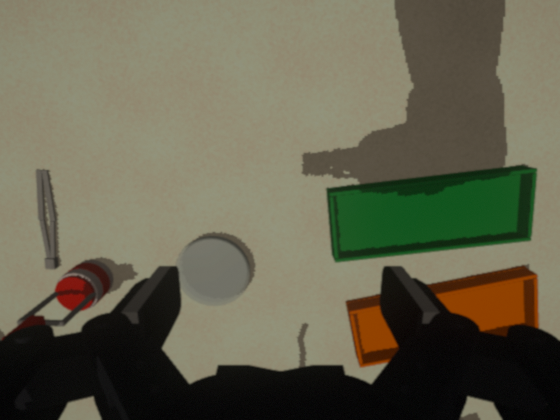

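Wrist view: green tray rim corners at about (328,188),(536,167),(535,240),(336,261); orange tray partly hidden; red can at the left edge. Gripper covers the lower middle, so cans should be seen on the robot side of the TCP.

```bash
python3 -m handwheel '[0,0,0,-0.25,-0.35,-0.05,1, 0,0,0,-0.5,-0.7,-0.1,1, 0,0,0,-0.74,-0.945,-0.1,1, 0,0,0,-0.74,-0.945,-0.1,1, 0,0,0,-0.74,-0.945,-0.1,1]' >/dev/null
python3 -m handwheel '[0,0,0,-0.25,-0.35,-0.05,1, 0,0,0,-0.5,-0.7,-0.1,1, 0,0,0,-0.74,-0.945,-0.1,1, 0,0,0,-0.74,-0.945,-0.1,1, 0,0,0,-0.74,-0.945,-0.1,1]'
python3 - <<'E'
from h import *
import pickle
d=pickle.load(open('w1.pkl','rb'))
for u,v in [(328,188),(536,167),(535,240),(336,261)]: print('green',np.round(onz(d,u,v,26)))
for u,v in [(347,300),(536,268)]: print('or',np.round(onz(d,u,v,26)))
d=snap('wrist','w2');pickle.dump(d,open('w2.pkl','wb'))
E
python3 plan.py 428 -165 280 79
```

```text
time: 3.7
position: [480.0, -164.2, 293.8]
eef_rot: [-0.001, 0.095, 0.995, 0.001]
force: [0.4, 1.5, 0.1]
finger_gap: 85.0
grasp_force: 0.0
green [366. 143.  26.]
green [387. 370.  26.]
green [473. 370.  26.]
green [455. 138.  26.]
or [509. 144.  26.]
or [510. 371.  26.]
t 3.8 yaw 79.1 turn [ 0.0004 -0.0007  0.0008] shift cur axes [ 0.419 -0.091  0.117] target axes [ 0.419 -0.092  0.116] gap 85.4 gf 0.0 F [-0.2 -0.1  0.8] j6 [-0.46 -0.27]
```

View pics/w2.png

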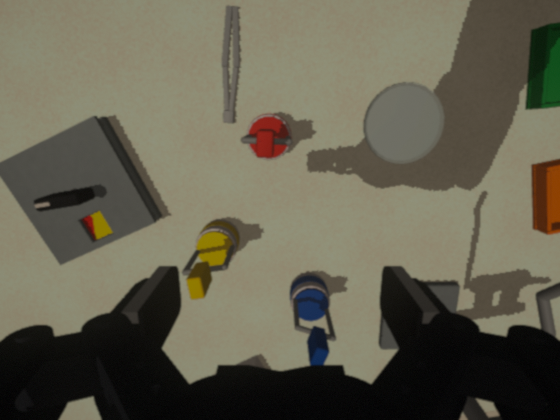

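Wrist view: red can (268,135), yellow (215,245, tab 195,287), blue (311,295, tab 318,345), wheel knob from (38,204) to (103,191), window (97,226) showing yellow/red border, petri (404,123), tweezers (231,65). Zooming for the bail directions.

Run:
```python
import cv2
f=cv2.imread('pics/w2.png')
z=lambda a,b,c,d:cv2.resize(f[a:b,c:d],(400,400),interpolation=cv2.INTER_CUBIC)
cv2.imwrite('pics/w2z.png',cv2.hconcat([z(90,170,230,310),z(230,310,165,245)]))
```

```text
(no output)
```

View pics/w2z.png

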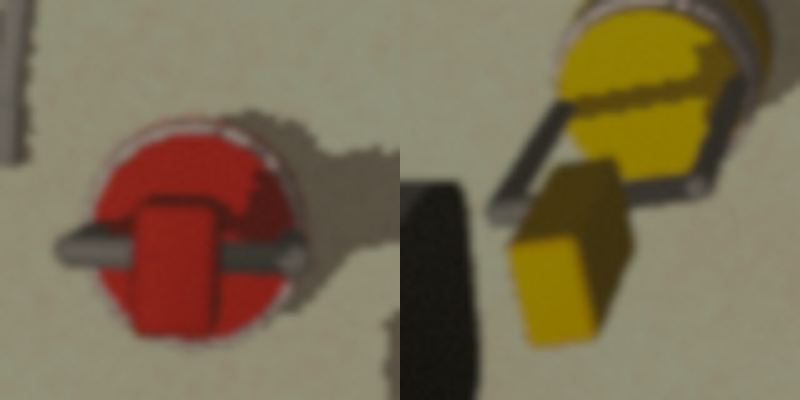

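Run:
```python
from h import *
import pickle
d=pickle.load(open('w2.pkl','rb'))
V=np.array(d['view']);print(np.round(-V[:3,:3].T@V[:3,3]))
for n,a,b,t in [('red',(243.6,139.6),(288,141.6),(265,148)),('yel',(184,272),(226,267.4),(196.2,288.4)),('blue',(295,333.5),(334,339),(318,355))]:
  A,B,T=onz(d,*a,100),onz(d,*b,100),onz(d,*t,141)
  v=B-A;print(n,np.round((A+B)[:2]/2),'len',round(np.linalg.norm(v)),'dir',round(np.degrees(np.arctan2(v[1],v[0])),1),'tabtop',np.round(T[:2]))
D=pickle.load(open('d0.pkl','rb'))
# heights from two views (wrist + side)
print('red tab', tri((d,265,142),(D['side'],268.9,285.5)),'yel', tri((d,200,283),(D['side'],326.3,284.8)))
K=[onz(d,*p,67) for p in [(38,204),(103,191)]];print('knob',np.round(K),'window',np.round(onz(d,97,226,28)))
print('box',[np.round(onz(d,*p,30)[:2]) for p in [(0,163),(99,117),(157,217),(61,264)]])
print('petri',np.round(onz(d,404,123,18)))
```

```text
[ 412. -151.  418.]
red [ 430. -168.] len 41 dir 76.6 tabtop [ 433. -167.]
yel [ 545. -255.] len 44 dir 85.8 tabtop [ 545. -254.]
blue [ 645. -157.] len 43 dir 69.8 tabtop [ 636. -157.]
red tab (array([ 429.51495628, -167.54343839,  123.27233545]), np.float64(0.20791284737555116)) yel (array([ 546.22002686, -255.04677335,  123.86336838]), np.float64(1.5894175979699396))
knob [[ 450. -423.   67.]
 [ 450. -350.   67.]] window [ 494. -393.   28.]
box [array([ 400., -476.]), array([ 373., -348.]), array([ 497., -318.]), array([ 533., -453.])]
petri [445. -12.  18.]
```

```bash
python3 plan.py 430 -167.5 124 76.6
```

```text
t 3.8 yaw 79.1 turn [ 0.0004 -0.0007  0.0141] shift cur axes [ 0.396 -0.11   1.417] target axes [ 0.394 -0.126  1.416] gap 85.4 gf 0.0 F [-0.2 -0.1  0.8] j6 [-0.46 -0.27]
```

```bash
python3 -m handwheel '[0,0,0.014,0.2,-0.055,0.2,1, 0,0,0.014,0.396,-0.11,0.4,1, 0,0,0.014,0.396,-0.11,0.6,1, 0,0,0.014,0.396,-0.11,0.6,1, 0,0,0.014,0.396,-0.11,0.6,1]' >/dev/null
python3 plan.py 430 -167.5 124 76.6
python3 -m handwheel '[0,0,0,0,0,0.2,0.6, 0,0,0,0,0,0.4,0.6, 0,0,0,0,0,0.6,0.6, 0,0,0,0,0,0.8,0.6, 0,0,0,0,0,0.8,0.6]' 40
python3 plan.py 430 -167.5 124 76.6
```

```text
t 4.2 yaw 76.6 turn [ 0.0001 -0.0002  0.    ] shift cur axes [0.005 0.006 0.823] target axes [0.005 0.006 0.823] gap 85.1 gf 0.0 F [ 0.4 -0.2  0.3] j6 [-0.51 -0.28]
time: 4.75
position: [430.0, -168.7, 125.2]
eef_rot: [-0.002, 0.117, 0.993, 0.001]
force: [-0.3, 0.4, 0.0]
finger_gap: 51.3
grasp_force: 0.0
t 4.8 yaw 76.5 turn [ 0.0004 -0.0012 -0.0003] shift cur axes [0.002 0.009 0.01 ] target axes [0.002 0.009 0.01 ] gap 51.3 gf 0.0 F [-0.3  0.4  0. ] j6 [-0.51 -0.28]
```

```bash
python3 -m handwheel '[0,0,0,0,0,0,0, 0,0,0,0,0,0,0, 0,0,0,0,0,0,0, 0,0,0,0,0,0,0, 0,0,0,0,0,0,0]' 60
python3 -m handwheel '[0,0,0,0,0,0,0, 0,0,0,0,0,0,0, 0,0,0,0,0,-0.1,0, 0,0,0,0,0,-0.3,0, 0,0,0,0,0,-0.5,0]' 60
python3 -m handwheel '[0,0,0,0,0,-0.2,0, 0,0,0,0,0,-0.4,0, 0,0,0,0,0,-0.6,0, 0,0,0,0,0,-0.65,0, 0,0,0,0,0,-0.65,0]' 60
python3 plan.py 495 25 264 79
```

```text
time: 5.25
position: [432.5, -170.6, 128.3]
eef_rot: [0.002, 0.118, 0.993, -0.0]
force: [-0.3, 1.0, 5.9]
finger_gap: 12.9
grasp_force: 63.0
time: 5.75
position: [429.8, -169.6, 186.8]
eef_rot: [-0.001, 0.118, 0.993, 0.0]
force: [0.8, 0.2, -1.0]
finger_gap: 13.0
grasp_force: 61.8
time: 6.25
position: [431.2, -170.4, 265.4]
eef_rot: [0.001, 0.118, 0.993, -0.001]
force: [0.4, -0.6, -3.7]
finger_gap: 13.2
grasp_force: 61.9
t 6.2 yaw 76.5 turn [-0.0003  0.0006 -0.0141] shift cur axes [-0.136  1.707  0.01 ] target axes [-0.211  1.7    0.011] gap 13.2 gf 61.9 F [ 0.4 -0.6 -3.7] j6 [-0.52 -0.28]
```

```bash
python3 -m handwheel '[0,0,-0.014,-0.03,0.2,0,0, 0,0,-0.014,-0.06,0.4,0,0, 0,0,-0.014,-0.07,0.6,0,0, 0,0,-0.014,-0.07,0.8,0,0, 0,0,-0.014,-0.07,0.85,0,0]' 60 >/dev/null
python3 -m handwheel '[0,0,0,-0.05,0.2,0,0, 0,0,0,-0.1,0.4,0,0, 0,0,0,-0.13,0.6,0,0, 0,0,0,-0.14,0.8,0,0, 0,0,0,-0.14,0.85,0,0]' 60 >/dev/null
python3 -m handwheel '[0,0,0,0,0,0,0, 0,0,0,0,0,0,0, 0,0,0,0,0,0,0, 0,0,0,0,0,0,0, 0,0,0,0,0,0,0]' 60
python3 - <<'E'
from h import *
import pickle
d={c:snap(c,'c3'+c) for c in ['scene','side','wrist']};pickle.dump(d,open('c3.pkl','wb'))
z=lambda f,u,v,w,h,s:cv2.resize(f['frame'][v:v+h,u:u+w],(w*s,h*s),interpolation=cv2.INTER_CUBIC)
cv2.imwrite('pics/c3.png',cv2.hconcat([z(d['scene'],225,160,110,150,4)[:,:400],z(d['side'],210,130,100,150,4)]))
E
python3 plan.py 569 11 264 79
```

```text
time: 7.75
position: [498.8, 23.5, 264.5]
eef_rot: [0.0, 0.096, 0.995, -0.0]
force: [0.2, 0.6, -1.4]
finger_gap: 13.1
grasp_force: 61.9
t 7.9 yaw 79.0 turn [-0.      0.     -0.0002] shift cur axes [-0.594  0.007  0.004] target axes [-0.594  0.007  0.004] gap 12.7 gf 61.9 F [-0.3  0.1 -1.8] j6 [-0.08  0.11]
```

View pics/c3.png

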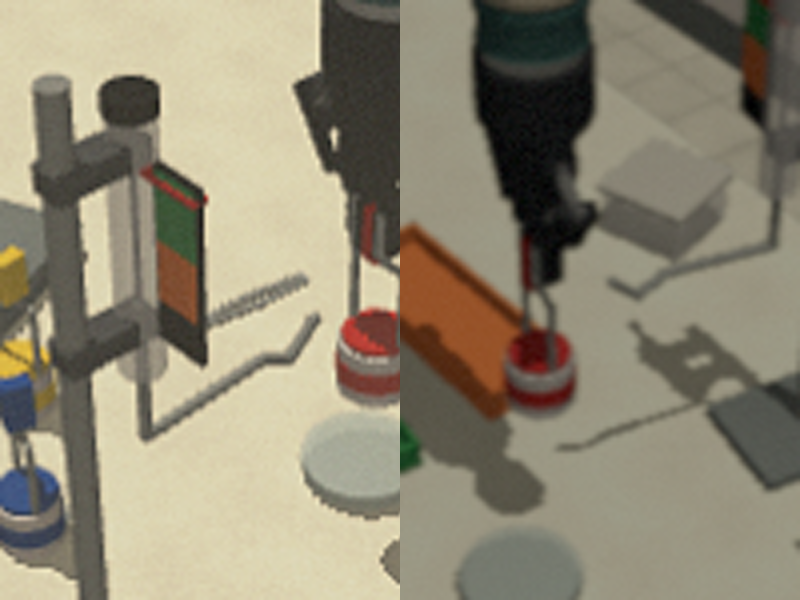

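Scene: hook V at (297,250), tip (304,240), red pointer bar at top of the board (zero); side: V (270,203), tip (263.5,201), the red can hangs upright from the gripper beyond the tip.

Run:
```python
from h import *
import pickle
d=pickle.load(open('c3.pkl','rb'));S,T=d['scene'],d['side']
P={}
for n,a,b in [('stem',(261.8,268.5),(303.8,190.8)),('hump',(291.3,249.3),(278,197.5)),('V',(297,250),(270,203.3)),('tip',(304,239.5),(263.5,200.8))]:
  p,e=tri((S,*a),(T,*b));P[n]=p;print(n,np.round(p,1),round(e,1))
v=P['tip']-P['stem'];print(np.linalg.norm(v[:2]),np.degrees(np.arctan2(v[1],v[0])))
# can: predicted vs seen: bail top bar at (pos) 
p=np.array(r.get_obs()['position'])
print('bar pred scene',proj(S,p+[0,0,-24]),'side',proj(T,p+[0,0,-24]),'under',proj(T,p+[0,0,-124]),proj(S,p+[0,0,-79]),proj(T,p+[0,0,-79]))
```

```text
stem [678.3  -8.7 205.2] 2.3
hump [593.3   7.6 213.1] 4.4
V [571.9  11.9 199.4] 1.7
tip [549.7  14.5 218.5] 2.8
130.70940001285925 169.77708585857846
bar pred scene [318.4351928  223.83472307] side [245.13845467 199.90621182] under [246.21023546 227.25842086] [317.50366311 241.37760717] [245.74366669 215.33887314]
```

```bash
python3 plan.py 570 11.5 265 79.5
python3 -m handwheel '[0,0,-0.003,-0.12,0,0,0, 0,0,-0.003,-0.24,0,0,0, 0,0,-0.003,-0.36,0,0,0, 0,0,-0.003,-0.48,0,0,0, 0,0,-0.003,-0.603,0.012,0,0]' 60
python3 -m handwheel '[0,0,0,0,0,0,0, 0,0,0,0,0,0,0, 0,0,0,0,0,0,0, 0,0,0,0,0,0,0, 0,0,0,0,0,0,0]' 60
python3 plan.py 570 11.5 230 79.5
python3 - <<'E'
from h import *
import pickle
d={c:snap(c,'c4'+c) for c in ['scene','side']};pickle.dump(d,open('c4.pkl','wb'))
z=lambda f,u,v,w,h,s:cv2.resize(f['frame'][v:v+h,u:u+w],(w*s,h*s),interpolation=cv2.INTER_CUBIC)
cv2.imwrite('pics/c4.png',cv2.hconcat([z(d['scene'],240,180,80,120,5),z(d['side'],230,140,80,120,5)]))
E
```

```text
t 7.9 yaw 79.0 turn [-0.      0.     -0.0029] shift cur axes [-0.602  0.013 -0.004] target axes [-0.602  0.007 -0.004] gap 12.7 gf 61.9 F [-0.3  0.1 -1.8] j6 [-0.08  0.11]
time: 8.4
position: [571.9, 11.3, 264.2]
eef_rot: [-0.0, 0.091, 0.996, -0.0]
force: [0.3, 0.2, -2.5]
finger_gap: 12.8
grasp_force: 61.9
time: 8.9
position: [569.7, 11.8, 264.5]
eef_rot: [-0.0, 0.091, 0.996, -0.0]
force: [0.2, -0.3, -1.7]
finger_gap: 12.9
grasp_force: 61.8
t 8.9 yaw 79.5 turn [-0.     -0.      0.0002] shift cur axes [-0.003 -0.002  0.288] target axes [-0.003 -0.002  0.288] gap 12.9 gf 61.8 F [ 0.2 -0.3 -1.7] j6 [-0.09  0.09]
```

View pics/c4.png

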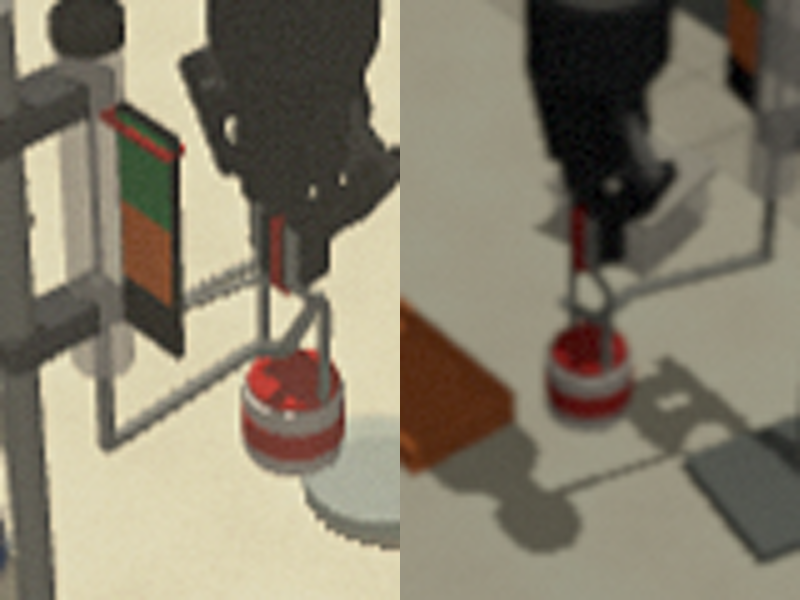

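The hook passes through the bail (tip in front of the bar in both views), nothing displaced. Lowering onto the hook.

```bash
python3 -m handwheel '[0,0,0,0,0,0.1,0, 0,0,0,0,0,0.2,0, 0,0,0,0,0,0.28,0, 0,0,0,0,0,0.34,0, 0,0,0,0,0,0.4,0]' 60
python3 -m handwheel '[0,0,0,0,0,0.03,0, 0,0,0,0,0,0.06,0, 0,0,0,0,0,0.09,0, 0,0,0,0,0,0.12,0, 0,0,0,0,0,0.13,0]' 60
python3 -m handwheel '[0,0,0,0,0,0,0, 0,0,0,0,0,0,0, 0,0,0,0,0,0,0, 0,0,0,0,0,0,0, 0,0,0,0,0,0,0]' 60
python3 - <<'E'
from h import *
d={c:snap(c) for c in ['scene','side']}
z=lambda f,u,v,w,h,s:cv2.resize(f['frame'][v:v+h,u:u+w],(w*s,h*s),interpolation=cv2.INTER_CUBIC)
cv2.imwrite('pics/c5.png',cv2.hconcat([z(d['scene'],240,180,80,120,5),z(d['side'],230,140,80,120,5)]))
E
```

```text
time: 9.5
position: [570.2, 11.7, 215.6]
eef_rot: [-0.0, 0.091, 0.996, -0.0]
force: [1.3, -0.3, 0.3]
finger_gap: 13.0
grasp_force: 61.9
time: 10.0
position: [570.2, 11.7, 200.6]
eef_rot: [0.0, 0.091, 0.996, -0.0]
force: [-0.1, -0.2, -0.5]
finger_gap: 12.8
grasp_force: 61.9
time: 10.5
position: [570.2, 11.7, 200.9]
eef_rot: [0.0, 0.091, 0.996, -0.0]
force: [0.7, -0.9, -0.0]
finger_gap: 13.2
grasp_force: 61.9
```

View pics/c5.png

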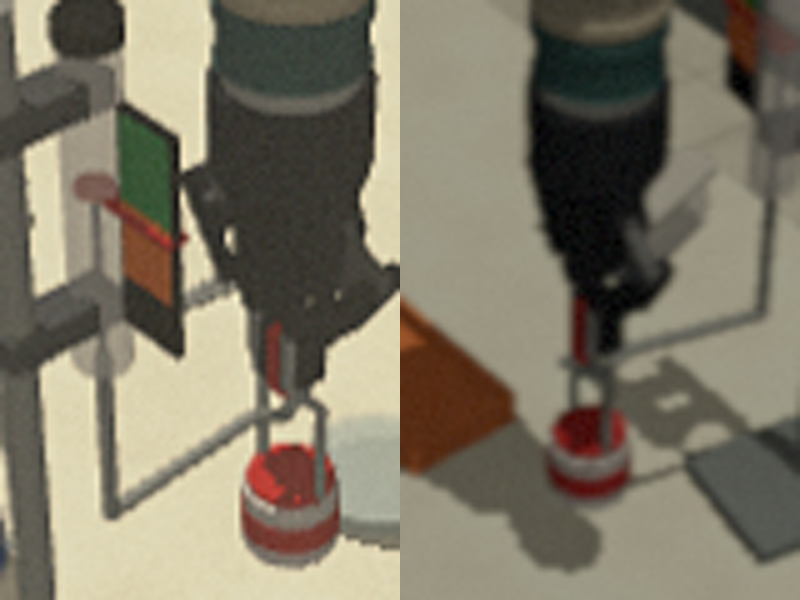

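Hook carries it (pointer sunk, force ~0). Release, rise, wait, and read the pointer by colour.

```bash
cat > ptr.py <<'E'
from h import *
import pickle
def blob(f):
    x=f['frame'].astype(int);b,g,rr=x[...,0],x[...,1],x[...,2]
    m=(rr>110)&(g<0.38*rr)&(b<0.5*rr)
    m[:, :258]=0;m[:,279:]=0;m[:198]=0;m[252:]=0
    v,u=np.nonzero(m);return (u.mean(),v.mean(),len(u)) if len(u) else None
def sink(d,z0=pickle.load(open('c4.pkl','rb'))['scene']):
    b=blob(d);a=blob(z0)
    if b is None: return None,a
    n=np.array([670.,16.]);o,w=ray(z0,a[0],a[1]);P=o+w*(np.linalg.norm(n-o[:2])/np.linalg.norm(w[:2]))
    ss=np.arange(-5,75,.2);vv=[proj(d,P-[0,0,s])[1] for s in ss]
    return round(float(np.interp(b[1],vv,ss)),1),np.round(P),np.round(a,1),np.round(b,1)
if __name__=='__main__': print(sink(snap('scene')))
E
python3 -m handwheel '[0,0,0,0,0,0,0.1, 0,0,0,0,0,0,0.2, 0,0,0,0,0,0,0.35, 0,0,0,0,0,0,0.4, 0,0,0,0,0,0,0.4]' 60
python3 -m handwheel '[0,0,0,0,0,-0.1,0.4, 0,0,0,0,0,-0.25,0.4, 0,0,0,0,0,-0.4,0.4, 0,0,0,0,0,-0.55,0.4, 0,0,0,0,0,-0.7,0.4]'
python3 ptr.py
python3 -m handwheel '[0,0,0,0.2,0,0,0.4, 0,0,0,0.4,0,0,0.4, 0,0,0,0.5,0,0,0.4, 0,0,0,0.5,0,0,0.4, 0,0,0,0.5,0,0,0.4]'
python3 ptr.py
for i in 1 2; do python3 -m handwheel '[0,0,0,0,0,0,0.4, 0,0,0,0,0,0,0.4, 0,0,0,0,0,0,0.4, 0,0,0,0,0,0,0.4, 0,0,0,0,0,0,0.4]' >/dev/null; python3 ptr.py; done
```

```text
time: 11.1
position: [570.0, 11.8, 200.7]
eef_rot: [-0.0, 0.091, 0.996, 0.0]
force: [0.3, -0.1, 0.1]
finger_gap: 34.2
grasp_force: 0.0
time: 11.6
position: [570.3, 11.7, 286.6]
eef_rot: [0.0, 0.091, 0.996, 0.0]
force: [0.2, -0.4, 0.5]
finger_gap: 34.4
grasp_force: 0.0
(53.9, array([670.,  16., 376.]), array([269.3, 208.7,   3. ]), array([273., 230.,   1.]))
time: 12.15
position: [511.8, 22.5, 285.1]
eef_rot: [0.001, 0.091, 0.996, -0.0]
force: [1.1, 1.0, 0.3]
finger_gap: 33.9
grasp_force: 0.0
(51.3, array([670.,  16., 376.]), array([269.3, 208.7,   3. ]), array([271.5, 229. ,   2. ]))
(48.7, array([670.,  16., 376.]), array([269.3, 208.7,   3. ]), array([270., 228.,   1.]))
(52.6, array([670.,  16., 376.]), array([269.3, 208.7,   3. ]), array([272.5, 229.5,   2. ]))
```

Run:
```python
from h import *
import pickle
z=pickle.load(open('c4.pkl','rb'))['scene'];d=snap('scene');pickle.dump(d,open('p1.pkl','wb'))
for u in (266,270,273):
  print(u,'zero',[z['frame'][v,u].tolist() for v in range(202,214)])
  print(u,'now',[(v,d['frame'][v,u].tolist()) for v in range(218,236)])
cv2.imwrite('pics/p1.png',cv2.resize(d['frame'][170:290,240:320],None,fx=5,fy=5,interpolation=cv2.INTER_CUBIC))
```

```text
266 zero [[42, 52, 53], [47, 59, 49], [52, 80, 56], [53, 77, 112], [47, 58, 149], [44, 55, 116], [49, 72, 78], [53, 81, 50], [55, 83, 58], [53, 84, 56], [52, 83, 58], [50, 82, 55]]
266 now [(218, [55, 84, 63]), (219, [54, 82, 55]), (220, [54, 84, 65]), (221, [51, 78, 103]), (222, [49, 78, 130]), (223, [46, 77, 126]), (224, [47, 68, 121]), (225, [48, 56, 110]), (226, [43, 56, 109]), (227, [49, 70, 122]), (228, [47, 78, 125]), (229, [48, 76, 124]), (230, [48, 78, 127]), (231, [52, 78, 128]), (232, [46, 77, 126]), (233, [44, 74, 125]), (234, [48, 76, 128]), (235, [48, 69, 109])]
270 zero [[178, 214, 224], [143, 173, 182], [56, 64, 67], [39, 49, 50], [46, 66, 51], [54, 88, 64], [55, 78, 128], [48, 53, 153], [44, 55, 94], [52, 79, 68], [52, 85, 55], [49, 80, 53]]
270 now [(218, [52, 84, 59]), (219, [54, 84, 58]), (220, [57, 88, 63]), (221, [52, 83, 59]), (222, [60, 91, 65]), (223, [54, 88, 70]), (224, [52, 83, 109]), (225, [47, 77, 132]), (226, [49, 74, 127]), (227, [49, 66, 141]), (228, [50, 55, 147]), (229, [46, 60, 113]), (230, [47, 70, 122]), (231, [48, 75, 124]), (232, [53, 79, 128]), (233, [47, 76, 126]), (234, [50, 79, 125]), (235, [47, 75, 126])]
273 zero [[180, 214, 222], [178, 212, 222], [180, 215, 224], [147, 175, 187], [53, 59, 63], [42, 49, 50], [46, 60, 51], [52, 71, 69], [49, 59, 120], [47, 56, 141], [49, 66, 96], [48, 76, 50]]
273 now [(218, [52, 78, 61]), (219, [58, 83, 64]), (220, [55, 84, 61]), (221, [56, 91, 62]), (222, [55, 87, 60]), (223, [55, 89, 59]), (224, [59, 92, 59]), (225, [55, 87, 64]), (226, [52, 85, 106]), (227, [46, 80, 135]), (228, [49, 82, 139]), (229, [49, 71, 162]), (230, [46, 56, 162]), (231, [46, 62, 114]), (232, [49, 74, 127]), (233, [48, 79, 130]), (234, [52, 79, 132]), (235, [50, 80, 130])]
```

View pics/p1.png

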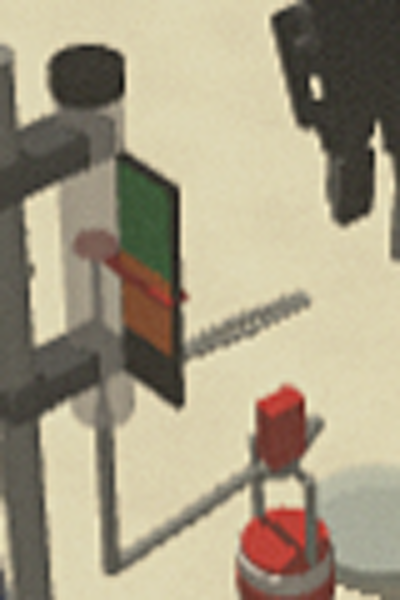

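The red can hangs freely; pointer is well inside the orange (v≈228 at u=270, border at 224): red is spent. Locate its tab, regrip.

```bash
cat > ptr.py <<'E'
from h import *
import pickle
def line(f):
    x=f['frame'].astype(float);out=[]
    for u in range(264,275):
        g=x[198:250,u,1]/x[198:250,u,2];g[x[198:250,u,2]<90]=9;i=int(g.argmin());out.append(i+198 if g[i]<.52 else np.nan)
    return np.array(out)
def sink(d):
    z0=pickle.load(open('c4.pkl','rb'))['scene'];k=line(d)-line(z0);return 'px',np.round(k),'mm~',round(float(np.nanmedian(k))*2.43,1)
if __name__=='__main__': print(sink(snap('scene')))
E
cat > hung.py <<'E'
from h import *
HS={'red':[(0,5),(173,180)],'yellow':[(20,32)],'blue':[(108,125)]}
def tab(d,n,box,minS=140):
    u0,v0,u1,v1=box;H=cv2.cvtColor(d['frame'],cv2.COLOR_BGR2HSV)[v0:v1,u0:u1]
    m=sum(cv2.inRange(H,(a,minS,50),(b,255,255)) for a,b in HS[n])
    k,_,st,ce=cv2.connectedComponentsWithStats(m)
    L=[(ce[i]+[u0,v0],st[i][4]) for i in range(1,k) if st[i][4]>12];L.sort(key=lambda t:t[0][1]);return L
if __name__=='__main__':
    n=sys.argv[1];s,t=snap('scene'),snap('side')
    A=tab(s,n,(283,235,315,300));B=tab(t,n,(250,190,285,245));print(A,B)
    print(tri((s,*A[0][0]),(t,*B[0][0])))
E
python3 - <<'E'
from ptr import *
print(sink(pickle.load(open('p1.pkl','rb'))))
E
python3 hung.py red; python3 plan.py 570 11.5 240 79.5
```

```text
('px', array([19, 19, 19, 19, 18, 20, 19, 18, 19, 19, 19]), 'mm~', 46.2)
[(array([296.10344828, 254.        ]), np.int32(87)), (array([294.97580645, 277.92741935]), np.int32(124)), (array([296.05263158, 290.47368421]), np.int32(38))] [(array([269.94805195, 207.15584416]), np.int32(77)), (array([266.61111111, 228.27777778]), np.int32(72)), (array([267.44186047, 238.88372093]), np.int32(43))]
(array([571.77717365,  10.37418437, 186.11914517]), np.float64(0.7867817651997152))
t 13.4 yaw 79.5 turn [-0.      0.      0.0002] shift cur axes [-0.499 -0.002  0.374] target axes [-0.499 -0.002  0.374] gap 34.1 gf 0.0 F [ 0.1  0.6 -0.1] j6 [-0.08  0.1 ]
```

```bash
python3 -m handwheel '[0,0,0,-0.2,0,0,0.45, 0,0,0,-0.4,0,0,0.45, 0,0,0,-0.502,0.003,0,0.45, 0,0,0,-0.502,0.003,0,0.45, 0,0,0,-0.502,0.003,0,0.45]' >/dev/null
python3 -m handwheel '[0,0,0,0,0,0.2,0.45, 0,0,0,0,0,0.4,0.45, 0,0,0,0,0,0.6,0.45, 0,0,0,0,0,0.75,0.45, 0,0,0,0,0,0.81,0.45]'
python3 -m handwheel '[0,0,0,0,0,0,0.2, 0,0,0,0,0,0,0, 0,0,0,0,0,0,0, 0,0,0,0,0,0,0, 0,0,0,0,0,0,0]' 60
python3 -m handwheel '[0,0,0,0,0,-0.1,0, 0,0,0,0,0,-0.25,0, 0,0,0,0,0,-0.4,0, 0,0,0,0,0,-0.55,0, 0,0,0,0,0,-0.66,0]' 60
python3 plan.py 500 24 266 79.5
```

```text
time: 14.45
position: [567.8, 12.4, 185.6]
eef_rot: [-0.002, 0.091, 0.996, 0.0]
force: [-0.5, -0.3, 0.3]
finger_gap: 38.5
grasp_force: 0.0
time: 14.95
position: [570.8, 12.1, 188.3]
eef_rot: [0.001, 0.091, 0.996, 0.0]
force: [-0.3, 0.5, 0.1]
finger_gap: 13.4
grasp_force: 60.0
time: 15.45
position: [571.1, 11.9, 268.8]
eef_rot: [0.001, 0.091, 0.996, -0.0]
force: [0.1, 0.1, -1.3]
finger_gap: 13.1
grasp_force: 59.8
t 15.4 yaw 79.5 turn [0.     0.0006 0.0002] shift cur axes [ 0.601 -0.008  0.023] target axes [ 0.601 -0.009  0.024] gap 13.1 gf 59.8 F [ 0.1  0.1 -1.3] j6 [-0.09  0.09]
```

```bash
cat > trays.py <<'E'
from h import *
def box(d,n):
    H=cv2.cvtColor(d['frame'],cv2.COLOR_BGR2HSV)
    m=cv2.inRange(H,*(((60,100,40),(90,255,255)) if n=='g' else ((5,150,60),(14,255,255))))
    m[:170 if d['fy']>424 else 165]=0
    q=max(cv2.findContours(m,0,2)[0],key=cv2.contourArea)
    return cv2.approxPolyDP(cv2.convexHull(q),4,True)[:,0].tolist(),cv2.contourArea(q)
def show(S,T):
    for n in 'go':
        for d in (S,T): print(n,*box(d,n))
if __name__=='__main__':
    import pickle
    D=pickle.load(open('d0.pkl','rb'));show(D['scene'],D['side']);print('now');show(snap('scene'),snap('side'))
E
python3 -m handwheel '[0,0,0,0.15,0,0.03,0, 0,0,0,0.3,0,0.03,0, 0,0,0,0.45,0,0.03,0, 0,0,0,0.6,0,0.03,0, 0,0,0,0.65,0,0.03,0]' 60
python3 trays.py; python3 plan.py 553 328 270 90
```

```text
time: 15.95
position: [492.1, 26.5, 263.4]
eef_rot: [-0.001, 0.091, 0.996, -0.0]
force: [-0.2, 0.2, -1.6]
finger_gap: 13.5
grasp_force: 59.7
g [[449, 322], [434, 339], [365, 299], [378, 288]] 1202.5
g [[162, 210], [182, 203], [213, 245], [191, 255]] 1313.0
o [[331, 334], [348, 314], [430, 358], [414, 386], [331, 341]] 3160.0
o [[195, 195], [214, 187], [251, 223], [232, 233]] 1216.5
now
g [[408, 324], [423, 315], [449, 321], [436, 340]] 478.5
g [[162, 210], [182, 203], [214, 244], [191, 255]] 1328.0
o [[430, 358], [414, 386], [331, 341], [331, 334], [348, 314]] 3165.0
o [[195, 195], [214, 187], [237, 206], [234, 233]] 976.5
t 16.1 yaw 79.5 turn [-0.      0.0002 -0.0581] shift cur axes [-0.032  2.563 -0.054] target axes [-0.497  2.514 -0.054] gap 13.2 gf 59.7 F [ 0.2 -0.1 -2.8] j6 [-0.08  0.1 ]
```

```bash
python3 -m handwheel '[0,0,-0.02,0,0.2,-0.02,0, 0,0,-0.04,0,0.4,-0.05,0, 0,0,-0.058,0,0.6,-0.05,0, 0,0,-0.058,0,0.8,-0.05,0, 0,0,-0.058,0,0.9,-0.05,0]' 60 >/dev/null
python3 plan.py 554 327 270 90
```

```text
t 16.6 yaw 90.0 turn [0.0001 0.0004 0.0002] shift cur axes [-0.328  1.609 -0.004] target axes [-0.327  1.609 -0.005] gap 13.2 gf 59.9 F [-0.4 -0.8 -1.4] j6 [0.13 0.13]
```

```bash
python3 -m handwheel '[0,0,0,-0.06,0.2,0,0, 0,0,0,-0.12,0.4,0,0, 0,0,0,-0.16,0.6,0,0, 0,0,0,-0.16,0.75,0,0, 0,0,0,-0.16,0.81,0,0]' 60 >/dev/null
python3 -m handwheel '[0,0,0,-0.06,0.2,0,0, 0,0,0,-0.12,0.4,0,0, 0,0,0,-0.167,0.6,0,0, 0,0,0,-0.167,0.75,0,0, 0,0,0,-0.167,0.8,0,0]' 60 >/dev/null
python3 -m handwheel '[0,0,0,0,0,0.15,0, 0,0,0,0,0,0.35,0, 0,0,0,0,0,0.55,0, 0,0,0,0,0,0.75,0, 0,0,0,0,0,0.9,0]' 60
python3 - <<'E'
from hung import *
s,t=snap('scene','r1s'),snap('side','r1t')
print(tab(s,'red',(320,230,450,400)),tab(t,'red',(160,150,300,260)))
p=r.get_obs()['position'];print(proj(s,p),proj(t,p),'lid',proj(s,p+np.array([0,0,-79])),proj(t,p+np.array([0,0,-79])))
E
python3 plan.py 554 327 131 90
```

```text
time: 18.05
position: [551.7, 324.1, 159.5]
eef_rot: [-0.001, 0.001, 1.0, -0.001]
force: [-0.7, -0.5, -2.1]
finger_gap: 13.1
grasp_force: 59.8
[(array([416.13402062, 318.43298969]), np.int32(97)), (array([410.51131222, 340.22624434]), np.int32(221)), (array([407.48529412, 352.91176471]), np.int32(68))] [(array([204.85714286, 187.83673469]), np.int32(49)), (array([207.05263158, 196.55263158]), np.int32(38))]
[417.24119075 316.37991046] [204.63076689 166.53238587] lid [410.55423    339.37509177] [206.84211684 185.80286437]
t 18.1 yaw 89.9 turn [-0.0012 -0.0021 -0.0004] shift cur axes [-0.034  0.03   0.223] target axes [-0.033  0.029  0.224] gap 13.0 gf 59.8 F [-0.5 -1.2 -2. ] j6 [0.43 0.43]
```

```bash
python3 -m handwheel '[0,0,0,-0.01,0.01,0.06,0, 0,0,0,-0.02,0.02,0.12,0, 0,0,0,-0.02,0.02,0.18,0, 0,0,0,-0.02,0.02,0.23,0, 0,0,0,-0.02,0.02,0.24,0]' 60
python3 -m handwheel '[0,0,0,0,0,0,0, 0,0,0,0,0,0,0, 0,0,0,0,0,0,0, 0,0,0,0,0,0,0, 0,0,0,0,0,0,0]' 60
python3 plan.py 554 327 129 90
```

```text
time: 18.65
position: [555.0, 327.9, 132.2]
eef_rot: [-0.0, 0.0, 1.0, -0.0]
force: [-0.5, -1.0, 0.6]
finger_gap: 13.4
grasp_force: 60.1
time: 19.15
position: [555.1, 328.0, 132.5]
eef_rot: [0.0, 0.0, 1.0, 0.0]
force: [-0.1, 0.8, -1.6]
finger_gap: 13.2
grasp_force: 60.0
t 19.1 yaw 90.0 turn [ 0.      0.     -0.0001] shift cur axes [ 0.01  -0.008  0.029] target axes [ 0.01  -0.008  0.029] gap 13.2 gf 60.0 F [-0.1  0.8 -1.6] j6 [0.43 0.43]
```

```bash
python3 -m handwheel '[0,0,0,0,0,0.008,0, 0,0,0,0,0,0.016,0, 0,0,0,0,0,0.02,0, 0,0,0,0,0,0.02,0, 0,0,0,0,0,0.02,0]' 60
python3 -m handwheel '[0,0,0,0,0,0,0.1, 0,0,0,0,0,0,0.2, 0,0,0,0,0,0,0.35, 0,0,0,0,0,0,0.4, 0,0,0,0,0,0,0.4]'
python3 -m handwheel '[0,0,0,0,0,-0.1,0.4, 0,0,0,0,0,-0.25,0.4, 0,0,0,0,0,-0.5,0.4, 0,0,0,0,0,-0.8,0.4, 0,0,0,0,0,-1,0.4]'
python3 - <<'E'
from hung import *
s,t=snap('scene','r1s'),snap('side','r1t')
A,B=tab(s,'red',(320,230,450,400)),tab(t,'red',(160,130,300,260));print(A,B)
print([tri((s,*a[0]),(t,*b[0])) for a,b in zip(A,B)])
E
python3 trays.py
python3 plan.py 480 -180 290 85.8
```

```text
time: 19.65
position: [555.5, 328.1, 132.0]
eef_rot: [0.001, 0.0, 1.0, 0.0]
force: [-3.3, -1.7, 7.7]
finger_gap: 13.1
grasp_force: 61.2
time: 20.15
position: [555.1, 327.9, 129.7]
eef_rot: [-0.0, 0.0, 1.0, -0.0]
force: [0.3, -1.4, 0.1]
finger_gap: 34.1
grasp_force: 0.0
time: 20.65
position: [556.0, 328.4, 253.7]
eef_rot: [0.002, 0.0, 1.0, 0.001]
force: [0.3, -0.2, -0.1]
finger_gap: 34.5
grasp_force: 0.0
[(array([415.95283019, 327.37735849]), np.int32(106)), (array([409.24038462, 349.5625    ]), np.int32(208)), (array([406.37681159, 362.28985507]), np.int32(69))] [(array([205.46666667, 173.33333333]), np.int32(45)), (array([205.85714286, 192.16326531]), np.int32(49)), (array([208.12903226, 201.09677419]), np.int32(31))]
[(array([552.66089701, 328.02492251, 126.85870121]), np.float64(0.04700681084901354)), (array([549.5226006 , 329.44186391,  46.46260647]), np.float64(2.817378520196964)), (array([554.32520421, 331.82670241,   3.1695892 ]), np.float64(1.6114814928609207))]
g [[449, 322], [434, 339], [365, 299], [378, 288]] 1202.5
g [[162, 210], [182, 203], [213, 245], [191, 255]] 1313.0
o [[331, 334], [348, 314], [430, 358], [414, 386], [331, 341]] 3160.0
o [[195, 195], [214, 187], [251, 223], [232, 233]] 1216.5
now
g [[450, 321], [434, 340], [363, 298], [378, 288]] 1203.0
g [[162, 210], [182, 203], [213, 245], [191, 255]] 1309.0
o [[331, 334], [348, 314], [430, 358], [414, 386], [331, 341]] 2656.0
o [[195, 194], [214, 187], [251, 223], [232, 233]] 989.0
t 20.9 yaw 90.0 turn [0.0003 0.0006 0.0232] shift cur axes [ 0.627 -4.235 -0.328] target axes [ 0.318 -4.27  -0.323] gap 33.9 gf 0.0 F [-0.1 -0.5 -0.5] j6 [0.43 0.43]
```

```bash
python3 -m handwheel '[0,0,0.0232,0.125,-0.2,-0.3,0.6, 0,0,0.0232,0.25,-0.5,-0.33,0.6, 0,0,0.0232,0.3,-0.8,-0.33,0.6, 0,0,0.0232,0.3,-0.9,-0.33,0.6, 0,0,0.0232,0.3,-0.9,-0.33,0.6]' >/dev/null
for i in 1 2 3; do python3 -m handwheel '[0,0,0,0,-0.3,0,0.6, 0,0,0,0,-0.6,0,0.6, 0,0,0,0,-0.85,0,0.6, 0,0,0,0,-0.85,0,0.6, 0,0,0,0,-0.85,0,0.6]' >/dev/null; done
python3 - <<'E'
from hung import *
import pickle
d=snap('wrist','w3');t=snap('side');s=snap('scene');pickle.dump((d,s,t),open('w3.pkl','wb'))
for n in ('yellow','blue'): print(n,tab(d,n,(0,0,559,419),120),tab(t,n,(300,230,360,330),120),tab(s,n,(215,215,245,300),100))
E
python3 plan.py 545.5 -255 260 85.8
```

```text
yellow [(array([ 20.86021505, 196.14784946]), np.int32(372)), (array([154.92653061, 216.65306122]), np.int32(245)), (array([133.1627907 , 230.29457364]), np.int32(903)), (array([147.08602151, 244.10752688]), np.int32(93)), (array([ 99.13413304, 261.5823337 ]), np.int32(917))] [(array([326.2254902 , 284.91176471]), np.int32(102)), (array([322.7852349 , 304.24832215]), np.int32(149)), (array([321.32075472, 315.8490566 ]), np.int32(53))] [(array([226.99074074, 228.38888889]), np.int32(108)), (array([235.85714286, 249.21428571]), np.int32(14)), (array([227.95604396, 249.30769231]), np.int32(91)), (array([236.04347826, 258.56521739]), np.int32(23))]
blue [(array([232.99044586, 300.58598726]), np.int32(628)), (array([216.18779343, 351.81220657]), np.int32(213))] [(array([326.19607843, 245.60784314]), np.int32(51)), (array([321.27586207, 265.15517241]), np.int32(58)), (array([328.64285714, 265.85714286]), np.int32(14)), (array([322.85714286, 276.23809524]), np.int32(21))] [(array([228.25      , 255.66666667]), np.int32(24)), (array([236.25  , 279.8125]), np.int32(16)), (array([227.828125, 282.796875]), np.int32(64))]
t 23.0 yaw 85.9 turn [ 0.0002 -0.0001  0.0007] shift cur axes [-0.506 -1.396  0.245] target axes [-0.509 -1.395  0.246] gap 51.4 gf 0.0 F [-0.9  1.  -0.4] j6 [-0.3  -0.22]
```

```bash
python3 -m handwheel '[0,0,0,-0.1,-0.25,0.1,0.6, 0,0,0,-0.2,-0.5,0.2,0.6, 0,0,0,-0.25,-0.7,0.25,0.6, 0,0,0,-0.25,-0.7,0.25,0.6, 0,0,0,-0.25,-0.7,0.25,0.6]' >/dev/null
python3 -m handwheel '[0,0,0,-0.1,-0.25,0,0.6, 0,0,0,-0.2,-0.5,0,0.6, 0,0,0,-0.256,-0.696,0,0.6, 0,0,0,-0.256,-0.696,0,0.6, 0,0,0,-0.256,-0.696,0,0.6]' >/dev/null
python3 plan.py 545.5 -255 124 85.8
python3 -m handwheel '[0,0,0,0,0,0.2,0.6, 0,0,0,0,0,0.45,0.6, 0,0,0,0,0,0.7,0.6, 0,0,0,0,0,0.9,0.6, 0,0,0,0,0,1,0.6]' >/dev/null
python3 plan.py 545.5 -255 124 85.8
```

```text
t 24.0 yaw 85.9 turn [ 0.0003 -0.      0.0003] shift cur axes [-0.004  0.003  1.133] target axes [-0.004  0.004  1.133] gap 51.2 gf 0.0 F [ 0.6 -0.6 -0.3] j6 [-0.55 -0.47]
t 24.5 yaw 85.9 turn [ 0.0008 -0.0012  0.0007] shift cur axes [-0.02  -0.009  0.112] target axes [-0.019 -0.009  0.112] gap 50.9 gf 0.0 F [-0.5  0.  -0.5] j6 [-0.55 -0.47]
```

```bash
python3 -m handwheel '[0,0,0,0,0,0.08,0.6, 0,0,0,0,0,0.12,0.6, 0,0,0,0,0,0.12,0.3, 0,0,0,0,0,0.12,0.1, 0,0,0,0,0,0.12,0]' 60
python3 -m handwheel '[0,0,0,0,0,0,0, 0,0,0,0,0,0,0, 0,0,0,0,0,0,0, 0,0,0,0,0,0,0, 0,0,0,0,0,0,0]' 60
python3 -m handwheel '[0,0,0,0,0,-0.1,0, 0,0,0,0,0,-0.3,0, 0,0,0,0,0,-0.5,0, 0,0,0,0,0,-0.7,0, 0,0,0,0,0,-0.9,0]' 60
python3 plan.py 497 24.5 264.5 79.5
```

```text
time: 25.0
position: [545.8, -257.2, 126.4]
eef_rot: [0.001, 0.037, 0.999, -0.0]
force: [0.3, 0.0, -0.7]
finger_gap: 13.4
grasp_force: 60.7
time: 25.5
position: [545.8, -257.2, 126.4]
eef_rot: [0.001, 0.037, 0.999, -0.0]
force: [0.4, 0.9, 5.6]
finger_gap: 13.3
grasp_force: 61.4
time: 26.0
position: [544.0, -256.4, 233.6]
eef_rot: [-0.001, 0.037, 0.999, 0.0]
force: [0.8, -0.8, -2.7]
finger_gap: 13.5
grasp_force: 60.4
t 26.0 yaw 85.8 turn [ 0.0002 -0.0007  0.0349] shift cur axes [ 0.563  2.306 -0.254] target axes [ 0.812  2.23  -0.257] gap 13.5 gf 60.4 F [ 0.8 -0.8 -2.7] j6 [-0.55 -0.47]
```

```bash
python3 -m handwheel '[0,0,0.01,0.1,0.15,-0.1,0, 0,0,0.02,0.2,0.35,-0.2,0, 0,0,0.0349,0.3,0.5,-0.26,0, 0,0,0.0349,0.35,0.65,-0.26,0, 0,0,0.0349,0.35,0.75,-0.26,0]' 60 >/dev/null
python3 -m handwheel '[0,0,0,0.1,0.2,0,0, 0,0,0,0.2,0.4,0,0, 0,0,0,0.3,0.6,0,0, 0,0,0,0.34,0.75,0,0, 0,0,0,0.34,0.75,0,0]' 60 >/dev/null
python3 plan.py 497 24.5 264.5 79.5
```

```text
t 27.0 yaw 79.7 turn [ 0.0002 -0.0006  0.0012] shift cur axes [ 0.038  0.758 -0.008] target axes [ 0.041  0.758 -0.009] gap 13.2 gf 60.5 F [-0.7 -0.8 -2.4] j6 [-0.27 -0.09]
```

```bash
python3 -m handwheel '[0,0,0,0.02,0.2,0,0, 0,0,0,0.04,0.4,0,0, 0,0,0,0.04,0.6,0,0, 0,0,0,0.04,0.7,0,0, 0,0,0,0.04,0.76,0,0]' 60 >/dev/null
python3 -m handwheel '[0,0,0,0,0,0,0, 0,0,0,0,0,0,0, 0,0,0,0,0,0,0, 0,0,0,0,0,0,0, 0,0,0,0,0,0,0]' 60
python3 - <<'E'
from hung import *
s,t=snap('scene','y1s'),snap('side','y1t')
A,B=tab(s,'yellow',(300,190,360,300)),tab(t,'yellow',(225,160,275,250));print(A,B)
print([tri((s,*a[0]),(t,*b[0])) for a,b in zip(A,B)])
p=r.get_obs()['position'];q=p+np.array([0,0,-4]);print('tab pred',proj(s,q),proj(t,q))
q=p+np.array([0,0,-126+45]);print('lid pred',proj(s,q),proj(t,q))
E
python3 ptr.py
python3 plan.py 570 11.5 264.5 79.5
```

```text
time: 28.0
position: [497.7, 22.1, 264.5]
eef_rot: [0.0, 0.092, 0.996, -0.0]
force: [-0.7, -0.5, -1.8]
finger_gap: 13.1
grasp_force: 60.5
[(array([316.05405405, 216.81081081]), np.int32(37)), (array([316.504, 242.056]), np.int32(125)), (array([317.27272727, 254.31818182]), np.int32(66))] [(array([250.83333333, 216.88888889]), np.int32(18)), (array([243.04761905, 217.38095238]), np.int32(84)), (array([245.31372549, 228.47058824]), np.int32(51))]
[(array([473.43620658, -15.15587972, 226.28242465]), np.float64(12.647839605709832)), (array([493.51731999,  22.31690245, 180.43944536]), np.float64(4.23217702876174)), (array([494.73785412,  22.56723991, 139.13116319]), np.float64(0.043245441172202706))]
tab pred [318.52454201 216.73933522] [244.90358148 194.49072071]
lid pred [317.22435536 241.54099677] [245.76157444 216.33755515]
('px', array([0, 0, 0, 0, 0, 0, 0, 0, 0, 0, 0]), 'mm~', 0.0)
t 28.1 yaw 79.5 turn [-0.  0. -0.] shift cur axes [-0.608  0.02  -0.   ] target axes [-0.608  0.02  -0.   ] gap 13.2 gf 60.5 F [ 0.5 -0.5 -2.1] j6 [-0.08  0.1 ]
```

```bash
python3 -m handwheel '[0,0,0,-0.12,0.01,0,0, 0,0,0,-0.24,0.02,0,0, 0,0,0,-0.36,0.02,0,0, 0,0,0,-0.48,0.02,0,0, 0,0,0,-0.608,0.02,0,0]' 60 >/dev/null
python3 -m handwheel '[0,0,0,0,0,0,0, 0,0,0,0,0,0,0, 0,0,0,0,0,0,0, 0,0,0,0,0,0,0, 0,0,0,0,0,0,0]' 60
python3 ptr.py
python3 -m handwheel '[0,0,0,0,0,0.1,0, 0,0,0,0,0,0.2,0, 0,0,0,0,0,0.28,0, 0,0,0,0,0,0.34,0, 0,0,0,0,0,0.4,0]' 60
python3 -m handwheel '[0,0,0,0,0,0.03,0, 0,0,0,0,0,0.06,0, 0,0,0,0,0,0.09,0, 0,0,0,0,0,0.12,0, 0,0,0,0,0,0.13,0]' 60
python3 ptr.py; python3 hung.py yellow
```

```text
time: 29.15
position: [569.5, 11.8, 264.5]
eef_rot: [-0.0, 0.091, 0.996, 0.0]
force: [0.5, -0.7, -1.2]
finger_gap: 12.9
grasp_force: 60.5
('px', array([0, 0, 0, 0, 0, 0, 0, 0, 0, 0, 0]), 'mm~', 0.0)
time: 29.7
position: [569.7, 11.7, 215.5]
eef_rot: [-0.0, 0.091, 0.996, -0.0]
force: [0.6, 0.3, -0.3]
finger_gap: 13.0
grasp_force: 60.5
time: 30.2
position: [570.1, 11.7, 200.7]
eef_rot: [0.0, 0.091, 0.996, -0.0]
force: [0.6, -0.4, -0.5]
finger_gap: 13.1
grasp_force: 60.5
('px', array([16, 16, 16, 16, 16, 16, 16, 16, 16, 16, 16]), 'mm~', 38.9)
[(array([294.05405405, 250.72972973]), np.int32(37)), (array([295.38970588, 274.53676471]), np.int32(136)), (array([296.82089552, 286.58208955]), np.int32(67))] [(array([265.63157895, 203.57894737]), np.int32(19)), (array([273.86666667, 225.        ]), np.int32(15)), (array([266.50684932, 225.31506849]), np.int32(73)), (array([268.07317073, 235.87804878]), np.int32(41))]
(array([568.50987788,  12.17970878, 197.39276792]), np.float64(7.842404565748385))
```

```bash
python3 -m handwheel '[0,0,0,0,0,0,0.1, 0,0,0,0,0,0,0.2, 0,0,0,0,0,0,0.35, 0,0,0,0,0,0,0.4, 0,0,0,0,0,0,0.4]' 60
python3 -m handwheel '[0,0,0,0,0,-0.1,0.4, 0,0,0,0,0,-0.25,0.4, 0,0,0,0,0,-0.4,0.4, 0,0,0,0,0,-0.55,0.4, 0,0,0,0,0,-0.7,0.4]' >/dev/null
python3 -m handwheel '[0,0,0,0.2,0,0,0.4, 0,0,0,0.4,0,0,0.4, 0,0,0,0.5,0,0,0.4, 0,0,0,0.5,0,0,0.4, 0,0,0,0.5,0,0,0.4]' >/dev/null
for i in 1 2 3; do python3 -m handwheel '[0,0,0,0,0,0,0.4, 0,0,0,0,0,0,0.4, 0,0,0,0,0,0,0.4, 0,0,0,0,0,0,0.4, 0,0,0,0,0,0,0.4]' >/dev/null; python3 ptr.py; done
python3 hung.py yellow
python3 - <<'E'
from ptr import *
d=snap('scene');x=d['frame'].astype(float)
for u in (266,270,273): print(u,line(d)[u-264],'g/r',np.round(x[205:236,u,1]/x[205:236,u,2],2))
E
python3 plan.py 570 11.5 187 79.5
```

```text
time: 30.85
position: [569.9, 11.7, 200.8]
eef_rot: [-0.0, 0.091, 0.996, 0.0]
force: [0.3, -0.3, 0.4]
finger_gap: 34.2
grasp_force: 0.0
('px', array([18., 18., 19., nan, 18., 19., 19., 18., 19., 19., nan]), 'mm~', 46.2)
('px', array([19, 18, 19, 18, 18, 19, 18, 18, 19, 19, 19]), 'mm~', 46.2)
('px', array([18, 18, 19, 18, 19, 19, 18, 18, 19, 19, 19]), 'mm~', 46.2)
[(array([295.97478992, 254.45378151]), np.int32(119)), (array([303.42857143, 277.5       ]), np.int32(14)), (array([294.51879699, 277.71428571]), np.int32(133)), (array([296.39655172, 289.79310345]), np.int32(58))] [(array([270.03846154, 207.02564103]), np.int32(78)), (array([266.90769231, 227.95384615]), np.int32(65)), (array([268.4  , 238.625]), np.int32(40))]
(array([572.74915995,  10.9270199 , 185.66727902]), np.float64(0.6202915420692998))
266 225.0 g/r [1.34 1.46 1.46 1.42 1.44 1.39 1.45 1.43 1.39 1.42 1.38 1.45 1.35 1.33
 1.44 1.3  0.76 0.59 0.59 0.54 0.51 0.54 0.57 0.61 0.6  0.59 0.62 0.61
 0.61 0.6  0.65]
270 227.0 g/r [0.94 1.17 1.37 1.38 1.39 1.4  1.44 1.37 1.43 1.43 1.4  1.45 1.4  1.38
 1.37 1.41 1.4  1.52 1.23 0.78 0.59 0.52 0.42 0.45 0.54 0.61 0.62 0.61
 0.6  0.61 0.61]
273 230.0 g/r [0.95 0.93 0.93 1.07 1.15 1.21 1.32 1.33 1.31 1.36 1.31 1.29 1.27 1.31
 1.33 1.35 1.48 1.44 1.47 1.49 1.34 0.79 0.59 0.57 0.52 0.47 0.55 0.6
 0.6  0.61 0.59]
t 33.6 yaw 79.5 turn [-0.      0.      0.0001] shift cur axes [-0.501 -0.001  0.815] target axes [-0.501 -0.001  0.815] gap 34.0 gf 0.0 F [ 0.7  0.  -0.3] j6 [-0.08  0.1 ]
```

Yellow also spent (18–19 px, bar in the orange, tab at z 186). Regrip and carry to the orange tray.

```bash
python3 -m handwheel '[0,0,0,-0.2,0,0,0.45, 0,0,0,-0.4,0,0,0.45, 0,0,0,-0.502,0.0,0,0.45, 0,0,0,-0.502,0.0,0,0.45, 0,0,0,-0.502,0.0,0,0.45]' >/dev/null
python3 -m handwheel '[0,0,0,0,0,0.2,0.45, 0,0,0,0,0,0.4,0.45, 0,0,0,0,0,0.6,0.45, 0,0,0,0,0,0.75,0.45, 0,0,0,0,0,0.81,0.45]' >/dev/null
python3 -m handwheel '[0,0,0,0,0,0,0.2, 0,0,0,0,0,0,0, 0,0,0,0,0,0,0, 0,0,0,0,0,0,0, 0,0,0,0,0,0,0]' 60
python3 -m handwheel '[0,0,0,0,0,-0.1,0, 0,0,0,0,0,-0.25,0, 0,0,0,0,0,-0.4,0, 0,0,0,0,0,-0.55,0, 0,0,0,0,0,-0.64,0]' 60
python3 -m handwheel '[0,0,0,0.15,0,0,0, 0,0,0,0.3,0,0,0, 0,0,0,0.45,0,0,0, 0,0,0,0.6,0,0,0, 0,0,0,0.65,0,0,0]' 60
python3 ptr.py; python3 trays.py|tail -4;python3 plan.py 554 257.5 280 90
```

```text
time: 35.15
position: [570.4, 11.7, 188.3]
eef_rot: [0.0, 0.091, 0.996, 0.0]
force: [-0.1, 0.6, 0.5]
finger_gap: 13.1
grasp_force: 60.2
time: 35.65
position: [571.1, 11.5, 266.8]
eef_rot: [0.002, 0.091, 0.996, -0.0]
force: [0.3, -0.2, -2.4]
finger_gap: 13.5
grasp_force: 60.1
time: 36.15
position: [491.8, 26.1, 264.4]
eef_rot: [-0.001, 0.091, 0.996, -0.0]
force: [0.5, 0.6, -1.3]
finger_gap: 13.1
grasp_force: 60.0
('px', array([0, 0, 0, 0, 0, 0, 0, 0, 0, 0, 0]), 'mm~', 0.0)
g [[449, 321], [435, 340], [420, 331], [420, 317], [432, 311]] 378.0
g [[161, 211], [182, 203], [214, 245], [191, 255]] 1335.0
o [[430, 358], [414, 386], [331, 341], [331, 334], [348, 314]] 2656.5
o [[195, 195], [214, 187], [239, 207], [235, 232]] 762.5
t 36.3 yaw 79.5 turn [-0.      0.0004 -0.0582] shift cur axes [-0.141  1.99  -0.127] target axes [-0.5    1.931 -0.127] gap 13.4 gf 60.0 F [-1.1 -0.4 -2.1] j6 [-0.08  0.1 ]
```

```bash
python3 -m handwheel '[0,0,-0.02,0,0.2,-0.05,0, 0,0,-0.04,0,0.4,-0.12,0, 0,0,-0.058,0,0.6,-0.12,0, 0,0,-0.058,0,0.8,-0.12,0, 0,0,-0.058,0,0.9,-0.12,0]' 60 >/dev/null
python3 plan.py 554 257.5 280 90
python3 -m handwheel '[0,0,0,-0.1,0.2,0,0, 0,0,0,-0.2,0.4,0,0, 0,0,0,-0.3,0.6,0,0, 0,0,0,-0.33,0.8,0,0, 0,0,0,-0.33,0.9,0,0]' 60 >/dev/null
python3 plan.py 554 257.5 280 90
```

```text
t 36.8 yaw 90.0 turn [0.0001 0.0003 0.0001] shift cur axes [-0.329  1.033 -0.009] target axes [-0.328  1.033 -0.009] gap 13.1 gf 60.1 F [ 0.3 -1.3 -2.4] j6 [0.13 0.13]
t 37.3 yaw 90.0 turn [0. 0. 0.] shift cur axes [-0.     0.135 -0.014] target axes [-0.     0.135 -0.014] gap 13.1 gf 60.1 F [ 0.4 -0.2 -2.8] j6 [0.3 0.3]
```

```bash
python3 -m handwheel '[0,0,0,0,0.1,0,0, 0,0,0,0,0.135,0,0, 0,0,0,0,0.135,0.15,0, 0,0,0,0,0.135,0.35,0, 0,0,0,0,0.135,0.55,0]' 60 >/dev/null
python3 -m handwheel '[0,0,0,0,0,0.2,0, 0,0,0,0,0,0.4,0, 0,0,0,0,0,0.5,0, 0,0,0,0,0,0.55,0, 0,0,0,0,0,0.6,0]' 60
python3 plan.py 554 257.5 131 90
```

```text
time: 38.3
position: [558.1, 255.8, 147.1]
eef_rot: [0.006, 0.001, 1.0, -0.0]
force: [4.1, -4.9, 31.7]
finger_gap: 13.1
grasp_force: 64.7
t 38.3 yaw 89.9 turn [-0.0003  0.0039 -0.0005] shift cur axes [0.036 0.014 0.134] target axes [0.034 0.014 0.134] gap 13.1 gf 64.7 F [ 4.1 -4.9 31.7] j6 [0.33 0.33]
```

Unexpected contact at z 147. Back up and look.

```bash
python3 -m handwheel '[0,0,0,0,0,-0.15,0, 0,0,0,0,0,-0.3,0, 0,0,0,0,0,-0.5,0, 0,0,0,0,0,-0.5,0, 0,0,0,0,0,-0.5,0]' 60
python3 trays.py|tail -4
python3 - <<'E'
from h import *
import pickle
d={c:snap(c,'e'+c) for c in ['scene','side']};pickle.dump(d,open('e.pkl','wb'))
z=lambda f,u,v,w,h,s:cv2.resize(f['frame'][v:v+h,u:u+w],(w*s,h*s),interpolation=cv2.INTER_CUBIC)
cv2.imwrite('pics/e.png',cv2.hconcat([z(d['scene'],320,230,130,180,3),z(d['side'],150,110,130,180,3)]))
E
```

```text
time: 38.8
position: [553.5, 256.1, 201.6]
eef_rot: [0.001, 0.001, 1.0, 0.0]
force: [0.4, 0.5, -2.3]
finger_gap: 13.0
grasp_force: 60.1
g [[398, 299], [439, 322], [435, 340], [399, 320]] 644.5
g [[161, 210], [182, 202], [213, 245], [191, 255]] 1316.5
o [[331, 334], [348, 314], [430, 358], [414, 386], [331, 341]] 2631.5
o [[194, 195], [202, 191], [225, 196], [251, 223], [232, 233]] 901.0
```

View pics/e.png

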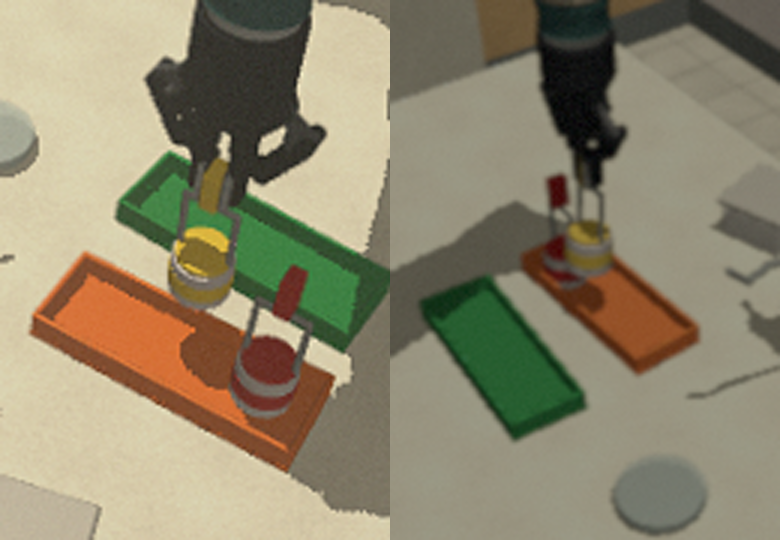

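Tray intact with red upright in it; yellow hangs from the fingers, apparently lower on its tab than before. Measuring how low.

Run:
```python
from hung import *
import pickle
d=pickle.load(open('e.pkl','rb'));s,t=d['scene'],d['side']
print(tab(s,'yellow',(365,270,405,340),100),tab(t,'yellow',(200,150,235,205),100))
print('lid',tri((s,386.7,310),(t,216.3,188)))
A=tab(s,'red',(380,300,450,380),100);B=tab(t,'red',(190,150,220,205),100);print(A,B,tri((s,*A[0][0]),(t,*B[0][0])))
p=np.array(r.get_obs()['position'])
for h in (-4,-81,-126): print(h,proj(s,p+[0,0,h]),proj(t,p+[0,0,h]))
```

```text
[(array([390.40869565, 291.34782609]), np.int32(115)), (array([387.18367347, 313.57959184]), np.int32(245)), (array([385.39175258, 326.04123711]), np.int32(97))] [(array([214.1971831 , 187.18309859]), np.int32(71)), (array([215.96875 , 196.453125]), np.int32(64))]
lid (array([541.67654056, 249.00560994, 120.54714867]), np.float64(1.4670781827817592))
[(array([416.01960784, 327.47058824]), np.int32(102)), (array([409.49509804, 349.75      ]), np.int32(204)), (array([406.40243902, 362.14634146]), np.int32(82))] [(array([205.44444444, 173.48888889]), np.int32(45)), (array([204.7027027 , 192.62162162]), np.int32(37)), (array([207.25      , 201.42857143]), np.int32(28))] (array([552.45097479, 328.09374636, 126.33219815]), np.float64(0.1490933987194689))
-4 [391.63564834 291.21436186] [215.60250007 166.52471519]
-81 [386.49518914 314.9076667 ] [217.44384048 186.18753174]
-126 [383.67915911 327.65749168] [218.45523497 197.00494845]
```

```bash
python3 - <<'E'
from hung import *
import pickle
d=pickle.load(open('e.pkl','rb'));s,t=d['scene'],d['side']
p=np.array(r.get_obs()['position'])
for n,a,b in [('lid',(387.18,313.58),(214.2,187.18)),('band',(385.39,326.04),(215.97,196.45))]: print(n,tri((s,*a),(t,*b))[0]-p)
q=np.array([497.7,22.1,264.5]);s,t=[cv2.imread('pics/y1%s.png'%c) for c in 'st']
D=pickle.load(open('c3.pkl','rb'))
for n,a,b in [('lid',(316.5,242.06),(243.05,217.38)),('band',(317.27,254.3),(245.3,228.5))]: print('base',n,tri((D['scene'],*a),(D['side'],*b))[0]-q)
E
python3 -m handwheel '[0,0,0,0,0,0,0, 0,0,0,0,0,0,0, 0,0,0,0,0,0,0, 0,0,0,0,0,0,0, 0,0,0,0,0,0,0]' 60
python3 -c "
from h import *
import pickle
d=snap('wrist','w5')
cv2.imwrite('pics/w5b.png',cv2.resize(d['frame'][120:420],(800,428)))"
```

```text
lid [ -8.80833842   0.58944788 -82.63661121]
band [  -5.91393641    2.65864117 -123.16399152]
base lid [ -4.17077303   0.2170259  -84.06484268]
base band [  -3.04539563    0.4091714  -125.39262089]
time: 39.5
position: [552.9, 256.2, 200.8]
eef_rot: [0.0, 0.0, 1.0, -0.0]
force: [-0.4, 0.3, -3.0]
finger_gap: 13.0
grasp_force: 60.1
```

View pics/w5b.png

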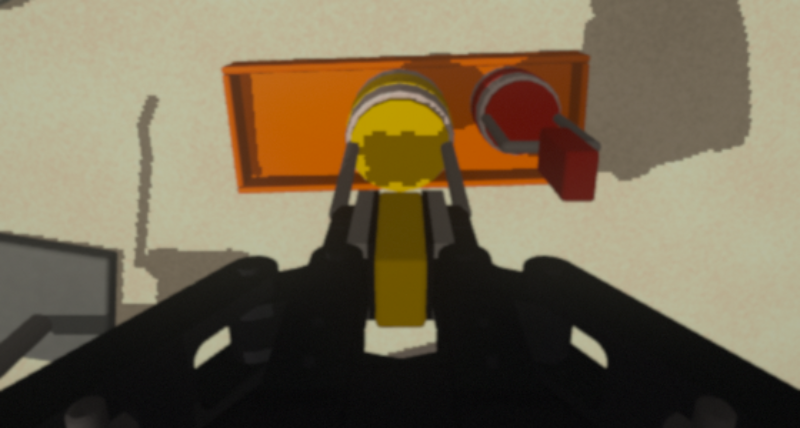

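Wrist view: orange tray rim corners near (223,65),(588,55),(240,190) in the crop, red at the right slot, yellow held squarely in the pads above the middle.

Run:
```python
from hung import *
d=snap('wrist');t=snap('side');s=snap('scene')
for u,v in [(223,67),(588,53),(240,191),(400,189)]: print(np.round(onz(d,u*.7,v*.7+120,26)[:2]))
p=np.array(r.get_obs()['position']);print(p)
f=lambda x,y:(x*.7,y*.7+120)
print('tab top',onz(d,*f(401,292),p[2]+15)-p,'lid c',onz(d,*f(400,145),p[2]-81)-p)
# tray floor/rim heights: near-left & far-left rim corners from side+scene
print('rim corner',tri((d,*f(240,191)),(s,331,334)),tri((d,*f(223,67)),(s,348,314)))
A=tab(s,'yellow',(365,270,405,340),100)[0][0];print('tab scene',A)
```

```text
[526. 146.]
[517. 372.]
[609. 149.]
[608. 256.]
[552.87931585 256.20849116 200.87484872]
tab top [ 4.56545315  0.34747931 15.        ] lid c [-5.39634915e+00  5.30717693e-02 -8.10000000e+01]
rim corner (array([608.95660684, 148.93875008,  25.99918673]), np.float64(0.28443283084735954)) (array([526.24921128, 146.05413117,  23.55945133]), np.float64(0.6709727965555211))
tab scene [390.55555556 291.1965812 ]
```

The tray actually sits at x≈565 (wall hit explained). Shift +14 mm in x and lower again.

```bash
python3 -m handwheel '[0,0,0,-0.06,0,0,0, 0,0,0,-0.118,0,0,0, 0,0,0,-0.118,0,0.1,0, 0,0,0,-0.118,0,0.2,0, 0,0,0,-0.118,0,0.3,0]' 60 >/dev/null
python3 -m handwheel '[0,0,0,0,0,0.06,0, 0,0,0,0,0,0.12,0, 0,0,0,0,0,0.16,0, 0,0,0,0,0,0.2,0, 0,0,0,0,0,0.22,0]' 60
python3 plan.py 567 256 131 90
```

```text
time: 40.7
position: [566.9, 256.2, 138.1]
eef_rot: [-0.0, 0.0, 1.0, -0.0]
force: [-0.3, -1.2, -1.6]
finger_gap: 13.3
grasp_force: 60.0
t 40.7 yaw 90.0 turn [-0.     -0.     -0.0002] shift cur axes [-0.    -0.002  0.059] target axes [-0.    -0.002  0.059] gap 13.3 gf 60.0 F [-0.3 -1.2 -1.6] j6 [0.32 0.32]
```

```bash
python3 -m handwheel '[0,0,0,0,0,0.02,0, 0,0,0,0,0,0.04,0, 0,0,0,0,0,0.055,0, 0,0,0,0,0,0.07,0, 0,0,0,0,0,0.085,0]' 60
python3 -m handwheel '[0,0,0,0,0,0,0, 0,0,0,0,0,0,0, 0,0,0,0,0,0,0, 0,0,0,0,0,0,0, 0,0,0,0,0,0,0]' 60
```

```text
time: 41.2
position: [567.7, 256.4, 131.2]
eef_rot: [0.001, 0.0, 1.0, 0.0]
force: [-5.1, -1.8, 18.4]
finger_gap: 12.8
grasp_force: 62.9
time: 41.7
position: [567.6, 256.4, 131.2]
eef_rot: [0.001, 0.0, 1.0, 0.0]
force: [-4.5, -1.6, 11.7]
finger_gap: 12.9
grasp_force: 62.1
```

```bash
python3 -m handwheel '[0,0,0,0,0,-0.01,0, 0,0,0,0,0,-0.01,0.1, 0,0,0,0,0,-0.01,0.2, 0,0,0,0,0,-0.01,0.3, 0,0,0,0,0,-0.01,0.4]' 
python3 -m handwheel '[0,0,0,0,0,-0.05,0.4, 0,0,0,0,0,-0.2,0.4, 0,0,0,0,0,-0.5,0.4, 0,0,0,0,0,-0.8,0.4, 0,0,0,0,0,-1,0.4]'
python3 - <<'E'
from hung import *
s,t=snap('scene','r2s'),snap('side','r2t')
for n in ('yellow','red'):
  A,B=tab(s,n,(320,270,450,400)),tab(t,n,(195,165,240,240));print(n,A,B)
  print([[np.round(x,1) for x in tri((s,*a[0]),(t,*b[0]))] for a,b in zip(A,B)])
H=tab(t,'blue',(300,230,360,330),120);print(H,tab(s,'blue',(215,215,245,300),100))
E
python3 trays.py|tail -4
python3 plan.py 560 -150 290 70
```

```text
time: 42.2
position: [567.0, 256.2, 129.1]
eef_rot: [-0.0, 0.0, 1.0, 0.0]
force: [-0.6, 0.5, 1.2]
finger_gap: 34.2
grasp_force: 0.0
time: 42.7
position: [568.0, 256.6, 252.6]
eef_rot: [0.002, 0.0, 1.0, 0.001]
force: [0.0, 0.5, 0.2]
finger_gap: 34.1
grasp_force: 0.0
yellow [(array([386.08333333, 313.7       ]), np.int32(120)), (array([380.85572139, 336.52736318]), np.int32(201)), (array([378.73972603, 348.98630137]), np.int32(73))] [(array([218.69642857, 183.75      ]), np.int32(56)), (array([218.73770492, 201.91803279]), np.int32(61)), (array([221.18181818, 211.54545455]), np.int32(33))]
[[array([556.6, 255.4, 126.2]), np.float64(0.4)], [array([555.7, 257.9,  47.2]), np.float64(3.2)], [array([559.8, 258.8,   2.7]), np.float64(0.8)]]
red [(array([415.90909091, 327.46464646]), np.int32(99)), (array([409.37254902, 349.41176471]), np.int32(204)), (array([406.52307692, 362.43076923]), np.int32(65))] [(array([205.29545455, 173.27272727]), np.int32(44)), (array([205.84, 192.1 ]), np.int32(50)), (array([207.92307692, 201.26923077]), np.int32(26))]
[[array([552.5, 328.3, 126.8]), np.float64(0
[... 172 characters left out ...]
655172, 265.31034483]), np.int32(58)), (array([328.73333333, 265.8       ]), np.int32(15)), (array([323.5 , 276.35]), np.int32(20))] [(array([228.04347826, 255.69565217]), np.int32(23)), (array([236.4, 280. ]), np.int32(15)), (array([227.98461538, 282.8       ]), np.int32(65))]
g [[367, 298], [378, 288], [441, 323], [435, 341]] 1135.0
g [[161, 210], [182, 202], [213, 245], [192, 255]] 1318.0
o [[331, 334], [348, 314], [430, 358], [414, 386], [331, 341]] 2139.5
o [[194, 195], [202, 191], [225, 196], [251, 223], [232, 233]] 679.0
t 42.9 yaw 90.0 turn [0.0002 0.0004 0.1109] shift cur axes [ 0.058 -3.386 -0.335] target axes [-1.101 -3.203 -0.333] gap 33.9 gf 0.0 F [ 0.2 -0.2 -0.5] j6 [0.32 0.32]
```

```bash
python3 -m handwheel '[0,0,0,0.2,-0.1,-0.3,0.6, 0,0,0,0.4,-0.4,-0.33,0.6, 0,0,0,0.55,-0.7,-0.33,0.6, 0,0,0,0.55,-0.95,-0.33,0.6, 0,0,0,0.55,-0.95,-0.33,0.6]' >/dev/null
for i in 1 2; do python3 -m handwheel '[0,0,0,0,-0.3,0,0.6, 0,0,0,0,-0.6,0,0.6, 0,0,0,0,-0.9,0,0.6, 0,0,0,0,-0.95,0,0.6, 0,0,0,0,-0.95,0,0.6]' >/dev/null; done
python3 -m handwheel '[0,0,0.04,0,-0.3,0,0.6, 0,0,0.08,0,-0.6,0,0.6, 0,0,0.111,0,-0.7,0,0.6, 0,0,0.111,0,-0.7,0,0.6, 0,0,0.111,0,-0.7,0,0.6]'
python3 plan.py 685 -165 290 70
```

```text
time: 44.9
position: [500.8, -168.0, 288.7]
eef_rot: [-0.0, 0.172, 0.985, 0.001]
force: [-0.3, 0.1, 0.5]
finger_gap: 51.8
grasp_force: 0.0
t 44.9 yaw 70.2 turn [ 0.0003 -0.0003  0.001 ] shift cur axes [-1.436  0.544 -0.012] target axes [-1.434  0.549 -0.011] gap 51.8 gf 0.0 F [-0.3  0.1  0.5] j6 [-0.45 -0.1 ]
```

```bash
for i in 1 2; do python3 -m handwheel '[0,0,0,-0.3,0.1,0,0.6, 0,0,0,-0.6,0.2,0,0.6, 0,0,0,-0.72,0.27,0,0.6, 0,0,0,-0.72,0.27,0,0.6, 0,0,0,-0.72,0.27,0,0.6]' >/dev/null; done
python3 - <<'E'
from hung import *
d=snap('wrist','w6');import pickle
pickle.dump(d,open('w6.pkl','wb'))
print(tab(d,'blue',(0,0,559,419),100))
for p in [(641,-156,141),(641,-156,100),(641,-156,45)]: print(proj(d,p))
c=proj(d,(641,-156,100)).astype(int);u,v=max(c[0]-50,0),max(c[1]-50,0);print(u,v)
cv2.imwrite('pics/w6z.png',cv2.resize(d['frame'][v:v+100,u:u+100],(600,600),interpolation=cv2.INTER_CUBIC))
E
python3 plan.py 641 -156 124 70
```

```text
[(array([276.11447493, 140.6244087 ]), np.int32(1057))]
[275.26971466 149.96832298]
[275.9119121  145.82723562]
[276.55282486 141.69445289]
225 95
t 46.0 yaw 70.0 turn [-0.0001 -0.0004  0.    ] shift cur axes [ 0.367 -0.031  1.377] target axes [ 0.369 -0.031  1.377] gap 51.4 gf 0.0 F [ 0.5  0.8 -0.3] j6 [-0.33  0.02]
```

View pics/w6z.png

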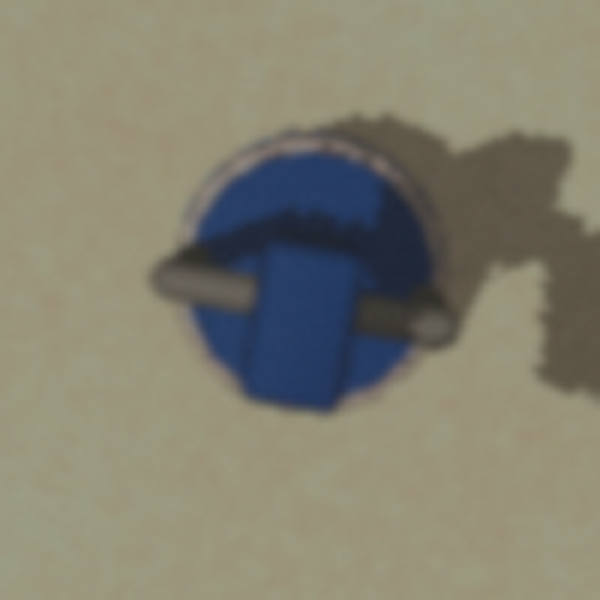

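Blue can from above: bar from (253,141) to (297.5,149), tab top near (275,153).

```bash
python3 - <<'E'
from h import *
import pickle
d=pickle.load(open('w6.pkl','rb'));A=onz(d,253.3,141.3,100);B=onz(d,297.5,149.2,100);v=B-A
print((A+B)/2,np.linalg.norm(v),np.degrees(np.arctan2(v[1],v[0])))
E
python3 plan.py 641 -156 124 60
```

```text
[ 640.38395332 -156.20626798  100.        ] 40.986680983353686 60.044481690625645
t 46.0 yaw 70.0 turn [-0.0001 -0.0004  0.0556] shift cur axes [ 0.367 -0.031  1.377] target axes [ 0.358 -0.095  1.377] gap 51.4 gf 0.0 F [ 0.5  0.8 -0.3] j6 [-0.33  0.02]
```

```bash
python3 -m handwheel '[0,0,0.03,0.2,-0.03,0.1,0.6, 0,0,0.0556,0.37,-0.031,0.2,0.6, 0,0,0.0556,0.37,-0.031,0.4,0.6, 0,0,0.0556,0.37,-0.031,0.5,0.6, 0,0,0.0556,0.37,-0.031,0.5,0.6]' >/dev/null
python3 plan.py 641 -156 124 60
python3 -m handwheel '[0,0,0,0,0,0.2,0.6, 0,0,0,0,0,0.45,0.6, 0,0,0,0,0,0.7,0.6, 0,0,0,0,0,0.88,0.6, 0,0,0,0,0,0.88,0.6]' >/dev/null
python3 plan.py 641 -156 124 60
python3 -m handwheel '[0,0,0,0,0,0,0.3, 0,0,0,0,0,0,0, 0,0,0,0,0,0,0, 0,0,0,0,0,0,0, 0,0,0,0,0,0,0]' 60
python3 -m handwheel '[0,0,0,0,0,0,0, 0,0,0,0,0,-0.1,0, 0,0,0,0,0,-0.3,0, 0,0,0,0,0,-0.5,0, 0,0,0,0,0,-0.7,0]' 60
python3 -m handwheel '[0,0,0,0,0,-0.2,0, 0,0,0,0,0,-0.4,0, 0,0,0,0,0,-0.48,0, 0,0,0,0,0,-0.48,0, 0,0,0,0,0,-0.48,0]' 60
python3 plan.py 520 -130 264.5 79.5
```

```text
t 46.5 yaw 60.0 turn [-0.0003 -0.0014 -0.0002] shift cur axes [-0.012  0.005  0.859] target axes [-0.008  0.004  0.859] gap 51.3 gf 0.0 F [-0.5  0.6 -0.2] j6 [-0.34  0.19]
t 47.0 yaw 60.0 turn [-0.0004 -0.0019 -0.0002] shift cur axes [-0.008  0.002 -0.029] target axes [-0.008  0.002 -0.029] gap 51.1 gf 0.0 F [-0.4  0.7 -1. ] j6 [-0.34  0.19]
time: 47.45
position: [643.8, -157.2, 125.9]
eef_rot: [0.002, 0.259, 0.966, -0.0]
force: [-0.4, -1.4, 5.7]
finger_gap: 13.1
grasp_force: 59.3
time: 47.95
position: [641.7, -156.0, 208.4]
eef_rot: [-0.001, 0.259, 0.966, 0.0]
force: [0.6, 0.3, -1.4]
finger_gap: 13.0
grasp_force: 58.5
time: 48.45
position: [641.7, -156.1, 264.0]
eef_rot: [-0.001, 0.259, 0.966, 0.0]
force: [0.6, 0.7, -1.2]
finger_gap: 13.2
grasp_force: 58.6
t 48.5 yaw 60.0 turn [ 0.     -0.0005 -0.1085] shift cur axes [ 0.986 -0.319 -0.003] target axes [ 1.036  0.029 -0.004] gap 13.2 gf 58.6 F [ 0.6  0.7 -1.2] j6 [-0.34  0.19]
```

```bash
python3 -m handwheel '[0,0,-0.02,0.2,-0.06,0,0, 0,0,-0.045,0.4,-0.13,0,0, 0,0,-0.07,0.6,-0.2,0,0, 0,0,-0.095,0.8,-0.26,0,0, 0,0,-0.1085,0.98,-0.32,0,0]' 60 >/dev/null
python3 plan.py 496 24.5 264.5 79.5
```

```text
t 49.0 yaw 79.6 turn [ 0.0003 -0.0014  0.0007] shift cur axes [ 0.418  1.231 -0.012] target axes [ 0.421  1.23  -0.015] gap 13.2 gf 58.6 F [-0.6  0.1 -0.2] j6 [-0.37 -0.19]
```

```bash
python3 -m handwheel '[0,0,0,0.1,0.15,0,0, 0,0,0,0.2,0.3,0,0, 0,0,0,0.3,0.45,0,0, 0,0,0,0.4,0.6,0,0, 0,0,0,0.42,0.75,0,0]' 60 >/dev/null
python3 -m handwheel '[0,0,0,0,0.2,0,0, 0,0,0,0,0.35,0,0, 0,0,0,0,0.45,0,0, 0,0,0,0,0.48,0,0, 0,0,0,0,0.48,0,0]' 60 >/dev/null
python3 -m handwheel '[0,0,0,0,0,0,0, 0,0,0,0,0,0,0, 0,0,0,0,0,0,0, 0,0,0,0,0,0,0, 0,0,0,0,0,0,0]' 60
python3 - <<'E'
from hung import *
s,t=snap('scene','b1s'),snap('side','b1t')
A,B=tab(s,'blue',(300,190,360,300),100),tab(t,'blue',(225,160,275,250),100);print(A,B)
print([tri((s,*a[0]),(t,*b[0])) for a,b in zip(A,B)])
p=r.get_obs()['position'];q=p+np.array([0,0,-81]);print('lid pred',proj(s,q),proj(t,q))
E
python3 ptr.py; python3 plan.py 570 11.5 264.5 79.5
```

```text
time: 50.45
position: [498.6, 23.3, 265.1]
eef_rot: [0.0, 0.092, 0.996, 0.0]
force: [-0.5, -0.3, -0.7]
finger_gap: 13.4
grasp_force: 58.7
[(array([314.48780488, 243.17073171]), np.int32(41))] [(array([249.94444444, 216.83333333]), np.int32(18)), (array([241.55172414, 219.06896552]), np.int32(29)), (array([245.07317073, 228.3902439 ]), np.int32(41))]
[(array([506.26002459,  17.73890141, 180.86946773]), np.float64(1.8796297733847602))]
lid pred [317.41423332 241.68882453] [245.75680425 215.84515102]
('px', array([0, 0, 0, 0, 0, 0, 0, 0, 0, 0, 0]), 'mm~', 0.0)
t 50.6 yaw 79.5 turn [ 0.      0.     -0.0001] shift cur axes [-0.604  0.01   0.004] target axes [-0.604  0.01   0.004] gap 13.3 gf 58.7 F [-0.2 -0.9 -0.4] j6 [-0.08  0.1 ]
```

```bash
python3 -m handwheel '[0,0,0,-0.12,0.01,0,0, 0,0,0,-0.24,0.01,0,0, 0,0,0,-0.36,0.01,0,0, 0,0,0,-0.48,0.01,0,0, 0,0,0,-0.604,0.01,0,0]' 60 >/dev/null
python3 -m handwheel '[0,0,0,0,0,0,0, 0,0,0,0,0,0,0, 0,0,0,0,0,0,0, 0,0,0,0,0,0,0, 0,0,0,0,0,0,0]' 60
python3 ptr.py
python3 -m handwheel '[0,0,0,0,0,0.1,0, 0,0,0,0,0,0.2,0, 0,0,0,0,0,0.28,0, 0,0,0,0,0,0.34,0, 0,0,0,0,0,0.4,0]' 60
python3 ptr.py
python3 -m handwheel '[0,0,0,0,0,0.03,0, 0,0,0,0,0,0.06,0, 0,0,0,0,0,0.09,0, 0,0,0,0,0,0.12,0, 0,0,0,0,0,0.13,0]' 60
python3 ptr.py; python3 hung.py blue
```

```text
time: 51.6
position: [569.5, 11.7, 265.2]
eef_rot: [-0.0, 0.091, 0.996, 0.0]
force: [-0.6, 0.4, -1.0]
finger_gap: 13.5
grasp_force: 58.8
('px', array([0, 0, 0, 0, 0, 0, 0, 0, 0, 0, 0]), 'mm~', 0.0)
time: 52.15
position: [569.8, 11.6, 216.1]
eef_rot: [-0.0, 0.092, 0.996, -0.0]
force: [0.6, -0.1, -0.4]
finger_gap: 13.5
grasp_force: 58.8
('px', array([11., 11., 11., 11., 10., 11., 11., 10., 11., 11., nan]), 'mm~', 26.7)
time: 52.7
position: [570.1, 11.5, 201.2]
eef_rot: [0.0, 0.092, 0.996, 0.0]
force: [0.0, 0.2, 0.9]
finger_gap: 13.5
grasp_force: 58.8
('px', array([16, 16, 17, 17, 16, 17, 16, 16, 17, 16, 16]), 'mm~', 38.9)
[] [(array([265.32, 227.36]), np.int32(25)), (array([268.19230769, 236.03846154]), np.int32(26))]Traceback (most recent call last):
  File "hung.py", line 11, in <module>
    print(tri((s,*A[0][0]),(t,*B[0][0])))
                  ~^^^
IndexError: list index out of range
```

```bash
sed -i "s/B=tab(t,n,(250,190,285,245));/B=tab(t,n,(250,190,285,245),100);/; s/A=tab(s,n,(283,235,315,300));/A=tab(s,n,(283,230,315,300),100);/" hung.py
python3 -m handwheel '[0,0,0,0,0,0,0.1, 0,0,0,0,0,0,0.2, 0,0,0,0,0,0,0.35, 0,0,0,0,0,0,0.4, 0,0,0,0,0,0,0.4]' 60
python3 -m handwheel '[0,0,0,0,0,-0.1,0.4, 0,0,0,0,0,-0.25,0.4, 0,0,0,0,0,-0.4,0.4, 0,0,0,0,0,-0.55,0.4, 0,0,0,0,0,-0.7,0.4]' >/dev/null
python3 -m handwheel '[0,0,0,0.2,0,0,0.4, 0,0,0,0.4,0,0,0.4, 0,0,0,0.5,0,0,0.4, 0,0,0,0.5,0,0,0.4, 0,0,0,0.5,0,0,0.4]' >/dev/null
for i in 1 2 3; do python3 -m handwheel '[0,0,0,0,0,0,0.4, 0,0,0,0,0,0,0.4, 0,0,0,0,0,0,0.4, 0,0,0,0,0,0,0.4, 0,0,0,0,0,0,0.4]' >/dev/null; python3 ptr.py; done
python3 - <<'E'
from ptr import *
d=snap('scene','b2');x=d['frame'].astype(float)
for u in (266,270): print(u,line(d)[u-264],'g/r',np.round(x[205:236,u,1]/x[205:236,u,2],2))
E
python3 hung.py blue;python3 plan.py 570 11.5 187 79.5
```

```text
time: 53.35
position: [569.9, 11.6, 201.3]
eef_rot: [-0.0, 0.091, 0.996, 0.0]
force: [1.0, -0.1, -0.2]
finger_gap: 34.0
grasp_force: 0.0
('px', array([nan, 11., 12., 12., 11., 12., 11., 11., 12., 11., nan]), 'mm~', 26.7)
('px', array([11., 11., 12., 11., 11., 12., 12., 11., 12., 11., nan]), 'mm~', 26.7)
('px', array([nan, 11., 12., 11., 11., 12., 12., 11., 12., 11., nan]), 'mm~', 26.7)
266 218.0 g/r [1.41 1.38 1.41 1.43 1.38 1.47 1.47 1.39 1.35 1.42 1.39 1.23 0.71 0.49
 0.77 1.24 0.77 0.6  0.57 0.6  0.6  0.62 0.6  0.61 0.6  0.59 0.59 0.59
 0.61 0.61 0.63]
270 221.0 g/r [0.98 1.27 1.45 1.47 1.35 1.46 1.4  1.42 1.41 1.38 1.44 1.37 1.53 1.56
 0.86 0.5  0.47 0.95 1.29 0.78 0.6  0.6  0.59 0.62 0.61 0.6  0.62 0.6
 0.58 0.62 0.61]
[(array([295.62068966, 243.65517241]), np.int32(29)), (array([297.4516129 , 268.80645161]), np.int32(31)), (array([293.0625  , 273.796875]), np.int32(64))] [(array([270.38596491, 202.07017544]), np.int32(57)), (array([266.88333333, 223.83333333]), np.int32(60)), (array([267.8125, 234.3125]), np.int32(32))]
(array([566.8726787 ,   3.86500668, 211.82413298]), np.float64(1.599671006484957))
t 56.1 yaw 79.5 turn [ 0. -0. -0.] shift cur axes [-0.5  -0.    0.82] target axes [-0.5  -0.    0.82] gap 33.8 gf 0.0 F [-0.4  0.3 -0.6] j6 [-0.08  0.1 ]
```

Blue is dry: pointer (v 220 at u 270) has green below it. Regrip at z≈201 and take it to the green tray.

```bash
python3 -m handwheel '[0,0,0,-0.2,0,0,0.45, 0,0,0,-0.4,0,0,0.45, 0,0,0,-0.5,0.0,0,0.45, 0,0,0,-0.5,0.0,0,0.45, 0,0,0,-0.5,0.0,0,0.45]' >/dev/null
python3 -m handwheel '[0,0,0,0,0,0.2,0.45, 0,0,0,0,0,0.4,0.45, 0,0,0,0,0,0.55,0.45, 0,0,0,0,0,0.65,0.45, 0,0,0,0,0,0.69,0.45]'
python3 -m handwheel '[0,0,0,0,0,0,0.2, 0,0,0,0,0,0,0, 0,0,0,0,0,0,0, 0,0,0,0,0,0,0, 0,0,0,0,0,0,0]' 60
python3 -m handwheel '[0,0,0,0,0,-0.1,0, 0,0,0,0,0,-0.2,0, 0,0,0,0,0,-0.3,0, 0,0,0,0,0,-0.4,0, 0,0,0,0,0,-0.53,0]' 60
python3 -m handwheel '[0,0,0,0.15,0,0,0, 0,0,0,0.3,0,0,0, 0,0,0,0.45,0,0,0, 0,0,0,0.6,0,0,0, 0,0,0,0.65,0,0,0]' 60
python3 ptr.py; python3 plan.py 490 200 280 85
```

```text
time: 57.15
position: [568.4, 11.8, 201.4]
eef_rot: [-0.001, 0.091, 0.996, -0.0]
force: [0.4, 0.9, -0.1]
finger_gap: 38.5
grasp_force: 0.0
time: 57.65
position: [570.5, 11.6, 203.2]
eef_rot: [0.001, 0.092, 0.996, 0.0]
force: [-0.3, 0.7, -0.3]
finger_gap: 12.9
grasp_force: 60.1
time: 58.15
position: [569.7, 11.6, 267.1]
eef_rot: [-0.0, 0.092, 0.996, -0.0]
force: [-0.1, -0.5, -0.3]
finger_gap: 13.3
grasp_force: 59.9
time: 58.65
position: [491.8, 26.1, 267.0]
eef_rot: [-0.0, 0.091, 0.996, 0.0]
force: [0.2, 0.1, -2.2]
finger_gap: 13.4
grasp_force: 60.0
('px', array([0, 0, 0, 0, 0, 0, 0, 0, 0, 0, 0]), 'mm~', 0.0)
t 58.7 yaw 79.5 turn [ 0.     -0.0001 -0.0304] shift cur axes [ 0.278  1.422 -0.109] target axes [ 0.141  1.442 -0.109] gap 13.1 gf 60.0 F [-1.9  1.  -2. ] j6 [-0.08  0.1 ]
```

```bash
python3 -m handwheel '[0,0,-0.01,0.05,0.2,-0.05,0, 0,0,-0.02,0.1,0.4,-0.1,0, 0,0,-0.03,0.14,0.6,-0.11,0, 0,0,-0.03,0.14,0.75,-0.11,0, 0,0,-0.03,0.14,0.75,-0.11,0]' 60 >/dev/null
python3 -m handwheel '[0,0,0,0.02,0.2,0,0, 0,0,0,0.05,0.4,0,0, 0,0,0,0.07,0.6,0,0, 0,0,0,0.07,0.68,0,0, 0,0,0,0.07,0.68,0,0]' 60
python3 - <<'E'
from hung import *
d=snap('wrist','w7');H=cv2.cvtColor(d['frame'],cv2.COLOR_BGR2HSV)
m=cv2.inRange(H,(50,90,25),(90,255,255));q=max(cv2.findContours(m,0,2)[0],key=cv2.contourArea);print(cv2.contourArea(q))
hull=cv2.approxPolyDP(cv2.convexHull(q),5,True)[:,0]
for p in hull: print(p,np.round(onz(d,*map(float,p),26)[:2],0))
W=np.array([onz(d,*map(float,p),26)[:2] for p in cv2.convexHull(q)[:,0]],np.float32);print(cv2.minAreaRect(W))
E
python3 trays.py|tail -4
```

```text
time: 59.7
position: [492.7, 199.6, 279.4]
eef_rot: [0.0, 0.044, 0.999, -0.0]
force: [-1.5, 0.2, -1.1]
finger_gap: 13.5
grasp_force: 60.0
17166.0
[435  69] [390. 370.]
[426 149] [472. 363.]
[222 152] [455. 138.]
[217  72] [373. 144.]
((422.7620849609375, 254.002197265625), (227.8141632080078, 84.96089935302734), 85.90258026123047)
g [[365, 300], [377, 288], [435, 320], [435, 332], [430, 336]] 1008.0
g [[162, 210], [183, 203], [213, 245], [191, 255]] 1333.0
o [[331, 334], [348, 314], [430, 358], [414, 386], [331, 341]] 2150.5
o [[194, 195], [225, 196], [251, 223], [232, 233]] 678.0
```

```bash
python3 plan.py 424 254 280 86
python3 -m handwheel '[0,0,-0.0055,0.15,0.12,0,0, 0,0,-0.0055,0.3,0.25,0,0, 0,0,-0.0055,0.45,0.35,0,0, 0,0,-0.0055,0.54,0.42,0,0, 0,0,-0.0055,0.54,0.42,0,0]' 60 >/dev/null
python3 -m handwheel '[0,0,0,0,0,0.2,0, 0,0,0,0,0,0.4,0, 0,0,0,0,0,0.6,0, 0,0,0,0,0,0.8,0, 0,0,0,0,0,0.9,0]' 60 
python3 plan.py 424 254 131 86
```

```text
t 59.9 yaw 84.8 turn [-0.0003 -0.     -0.0064] shift cur axes [ 0.608  0.411 -0.006] target axes [ 0.6    0.423 -0.005] gap 13.3 gf 60.0 F [-0.2  0.6 -0.5] j6 [0.26 0.35]
time: 60.85
position: [431.6, 253.9, 169.3]
eef_rot: [-0.001, 0.036, 0.999, -0.001]
force: [-0.7, 0.2, -0.5]
finger_gap: 13.2
grasp_force: 59.9
t 60.9 yaw 85.8 turn [-0.0006 -0.0008 -0.001 ] shift cur axes [ 0.062 -0.004  0.319] target axes [ 0.063 -0.004  0.319] gap 13.2 gf 59.9 F [-0.7  0.2 -0.5] j6 [0.4  0.48]
```

```bash
python3 -m handwheel '[0,0,0,0.03,0,0.06,0, 0,0,0,0.06,0,0.12,0, 0,0,0,0.06,0,0.19,0, 0,0,0,0.06,0,0.25,0, 0,0,0,0.06,0,0.29,0]' 60
python3 -m handwheel '[0,0,0,0,0,0.01,0, 0,0,0,0,0,0.02,0, 0,0,0,0,0,0.03,0, 0,0,0,0,0,0.04,0, 0,0,0,0,0,0.04,0]' 60
python3 plan.py 424 254 131 86
```

```text
time: 61.35
position: [425.0, 255.9, 136.4]
eef_rot: [0.0, 0.036, 0.999, 0.0]
force: [-0.7, -0.5, -0.7]
finger_gap: 13.2
grasp_force: 59.9
time: 61.85
position: [424.9, 255.8, 131.8]
eef_rot: [0.0, 0.036, 0.999, 0.0]
force: [-0.3, -0.5, -0.2]
finger_gap: 13.4
grasp_force: 59.9
t 61.9 yaw 85.9 turn [ 0.      0.     -0.0006] shift cur axes [ 0.006 -0.016  0.007] target axes [ 0.006 -0.016  0.007] gap 13.4 gf 59.9 F [-0.3 -0.5 -0.2] j6 [0.41 0.48]
```

```bash
python3 -m handwheel '[0,0,0,0,0,0.006,0, 0,0,0,0,0,0.012,0, 0,0,0,0,0,0.016,0, 0,0,0,0,0,0.016,0, 0,0,0,0,0,0.016,0]' 60
python3 -m handwheel '[0,0,0,0,0,0,0.1, 0,0,0,0,0,0,0.2, 0,0,0,0,0,0,0.3, 0,0,0,0,0,0,0.4, 0,0,0,0,0,0,0.4]' 
python3 -m handwheel '[0,0,0,0,0,-0.05,0.4, 0,0,0,0,0,-0.2,0.4, 0,0,0,0,0,-0.5,0.4, 0,0,0,0,0,-0.8,0.4, 0,0,0,0,0,-1,0.4]'
python3 - <<'E'
from hung import *
s,t=snap('scene','r3s'),snap('side','r3t')
A,B=tab(s,'blue',(370,240,430,340),100),tab(t,'blue',(165,170,225,260),100);print(A,B)
print([[np.round(x,1) for x in tri((s,*a[0]),(t,*b[0]))] for a,b in zip(A,B)])
for q in [(424,255,127),(424,255,50)]: print(proj(s,q),proj(t,q))
for n in ('yellow','red'):
  A,B=tab(s,n,(320,270,450,400)),tab(t,n,(195,165,240,240));print(n,tri((s,*A[0][0]),(t,*B[0][0])))
E
python3 plan.py 480 -180 290 85
```

```text
time: 62.35
position: [424.8, 255.8, 129.9]
eef_rot: [-0.0, 0.036, 0.999, -0.0]
force: [-0.5, 0.3, -1.8]
finger_gap: 12.9
grasp_force: 59.9
time: 62.85
position: [425.0, 255.9, 130.0]
eef_rot: [0.0, 0.036, 0.999, 0.0]
force: [-0.9, 0.1, -0.6]
finger_gap: 33.9
grasp_force: 0.0
time: 63.35
position: [425.8, 256.3, 253.1]
eef_rot: [0.002, 0.036, 0.999, 0.001]
force: [1.2, -0.3, 0.1]
finger_gap: 34.2
grasp_force: 0.0
[(array([418.42857143, 272.64285714]), np.int32(14)), (array([412.08, 297.74]), np.int32(50)), (array([408.36507937, 302.6984127 ]), np.int32(63))] [(array([176.04081633, 199.7755102 ]), np.int32(49)), (array([178.13636364, 219.84090909]), np.int32(44)), (array([182.03571429, 229.35714286]), np.int32(28))]
[[array([402.5, 259. , 137.7]), np.float64(4.7)], [array([401.7, 262. ,  51.5]), np.float64(1.1)], [array([400. , 251.1,  21.8]), np.float64(6.0)]]
[410.76176242 280.69402245] [182.054376   199.68109889]
[405.43485226 302.18451833] [185.19363277 218.31743206]
yellow (array([556.51134923, 255.33518624, 126.5532712 ]), np.float64(0.3869482298932891))
red (array([552.08944065, 328.06650537, 127.62789255]), np.float64(0.3039969950031817))
t 63.5 yaw 85.9 turn [0.0013 0.0025 0.0049] shift cur axes [-0.699 -3.6   -0.303] target axes [-0.753 -3.59  -0.294] gap 34.3 gf 0.0 F [ 0.8 -0.1  0.2] j6 [0.41 0.48]
```

```bash
python3 trays.py|tail -4
python3 - <<'E'
from hung import *
d=snap('wrist','w8');H=cv2.cvtColor(d['frame'],cv2.COLOR_BGR2HSV)
m=cv2.inRange(H,(50,90,25),(90,255,255));q=max(cv2.findContours(m,0,2)[0],key=cv2.contourArea)
W=np.array([onz(d,*map(float,p),26)[:2] for p in cv2.convexHull(q)[:,0]],np.float32);print(cv2.minAreaRect(W))
b=tab(d,'blue',(0,0,559,419),100);print(b)
for c,n in b: print(np.round(onz(d,*c,50)[:2]),np.round(onz(d,*c,127)[:2]))
# white-ish rim? lid circle
mb=cv2.inRange(H,(105,100,40),(128,255,255));Q=max(cv2.findContours(mb,0,2)[0],key=cv2.contourArea);print(cv2.minEnclosingCircle(Q),cv2.boundingRect(Q))
cv2.imwrite('pics/w8v.png',d['frame'])
E
```

```text
g [[367, 298], [378, 288], [399, 299], [414, 321], [411, 326]] 469.0
g [[161, 210], [182, 203], [213, 245], [191, 255]] 928.0
o [[331, 334], [348, 314], [430, 358], [414, 386], [331, 341]] 2136.0
o [[195, 195], [225, 196], [251, 223], [232, 233]] 672.5
((420.7286376953125, 254.42697143554688), (227.803466796875, 84.8125), 85.8813705444336)
[(array([285.98265896, 174.48885219]), np.int32(1211))]
[410. 263.] [397. 262.]
((286.3164978027344, 180.11436462402344), 29.206464767456055) (264, 151, 43, 59)
```

No pictures left, so check numerically whether blue stands upright against the near wall.

Run:
```python
from hung import *
s,t,w=snap('scene'),snap('side'),snap('wrist')
B=tab(t,'blue',(165,170,225,260),60);A=tab(s,'blue',(370,240,440,340),60);print(A,B)
H=cv2.cvtColor(s['frame'],cv2.COLOR_BGR2HSV);print(H[262:290:2,416:421].tolist()[::3])
tabx=onz(t,*B[0][0],127);lid=onz(t,*B[1][0],50);band=onz(t,*B[2][0],27);print('side tab/lid/band',np.round([tabx,lid,band]))
print('scene',np.round([onz(s,*A[0][0],127),onz(s,*A[1][0],50)]))
# same quantities on the reference upright red/yellow cans
for n in('red','yellow'):
  R=tab(t,n,(195,165,240,240));S=tab(s,n,(320,270,450,400));print(n,np.round([onz(t,*R[0][0],127),onz(t,*R[1][0],50),onz(t,*R[2][0],27)]),np.round([onz(s,*S[0][0],127),onz(s,*S[1][0],50)]))
Hw=cv2.cvtColor(w['frame'],cv2.COLOR_BGR2HSV);m=cv2.inRange(Hw,(105,60,30),(130,255,255))[120:240:4,230:340:3]
for r_ in m: print(''.join('#' if x else '.' for x in r_))
```

```text
[(array([416.25925926, 278.64197531]), np.int32(81)), (array([410.35862069, 300.53103448]), np.int32(145)), (array([407.32835821, 311.91044776]), np.int32(67))] [(array([174.56666667, 197.86666667]), np.int32(30)), (array([184.78571429, 219.14285714]), np.int32(14)), (array([178.24444444, 220.42222222]), np.int32(45)), (array([182.26470588, 229.32352941]), np.int32(34))]
[[[23, 52, 214], [21, 53, 211], [22, 53, 213], [23, 54, 213], [24, 51, 217]], [[22, 57, 209], [21, 54, 212], [22, 55, 214], [23, 54, 214], [22, 54, 212]], [[115, 65, 71], [112, 58, 79], [110, 78, 82], [112, 118, 112], [110, 123, 104]], [[116, 68, 75], [110, 76, 81], [111, 91, 76], [105, 42, 86], [25, 37, 159]], [[110, 79, 77], [103, 24, 75], [33, 32, 88], [27, 45, 103], [23, 47, 135]]]
side tab/lid/band [[410. 277. 127.]
 [421. 252.  50.]
 [412. 284.  27.]]
scene [[409. 263. 127.]
 [411. 263.  50.]]
red [[553. 328. 127.]
 [546. 328.  50.]
 [540. 308.  27.]] [[552. 328. 127.]
 [555. 328.  50.]]
yellow [[557. 255. 127.]
 [552. 258.  50.]
 [545. 236.  27.]] [[557. 256. 127.]
 [561. 257.  50.]]
..........................
[... 413 characters left out ...]
#####...........
............###############..........
............##############...........
............##############...........
.............##############..........
.............##########..............
.................######..............
................########.............
.................######..............
..................#####..............
..................#####..............
..................#####..............
..................###................
.....................................
.....................................
.....................................
.....................................
.....................................
.....................................
```

```bash
python3 -m handwheel '[0,0,0,-0.2,-0.1,-0.3,0.6, 0,0,0,-0.4,-0.4,-0.3,0.6, 0,0,0,-0.5,-0.7,-0.3,0.6, 0,0,0,-0.5,-0.95,-0.3,0.6, 0,0,0,-0.5,-0.95,-0.3,0.6]' >/dev/null
for i in 1 2 3 4; do python3 -m handwheel '[0,0,0,0,-0.3,0,0.6, 0,0,0,0,-0.6,0,0.6, 0,0,0,0,-0.9,0,0.6, 0,0,0,0,-0.95,0,0.6, 0,0,0,0,-0.95,0,0.6]' >/dev/null; done
python3 - <<'E'
from hung import *
s,t=snap('scene'),snap('side')
for n,bs,bt in (('blue',(370,240,440,340),(165,170,225,260)),('red',(320,270,450,400),(195,165,240,240)),('yellow',(320,270,450,400),(195,165,240,240))):
  A,B=tab(s,n,bs,80),tab(t,n,bt,100);print(n,tri((s,*A[0][0]),(t,*B[0][0])),len(A),len(B))
E
python3 plan.py 520 -395 270 85
```

```text
blue (array([408.70231628, 262.38402228, 128.59156184]), np.float64(0.24387306471363693)) 3 3
red (array([552.71881224, 327.93336051, 127.92534958]), np.float64(0.20166551972841618)) 3 3
yellow (array([557.99413852, 255.88682896, 126.75400349]), np.float64(0.3299718997520551)) 3 3
t 66.3 yaw 86.0 turn [ 0.0005 -0.0002  0.0055] shift cur axes [-0.677 -0.622  0.13 ] target axes [-0.688 -0.61   0.131] gap 51.3 gf 0.0 F [-0.2  1.1 -1. ] j6 [-0.74 -0.67]
```

```bash
python3 -m handwheel '[0,0,0,-0.2,-0.2,0.1,0.6, 0,0,0,-0.4,-0.4,0.13,0.6, 0,0,0,-0.6,-0.62,0.13,0.6, 0,0,0,-0.68,-0.62,0.13,0.6, 0,0,0,-0.68,-0.62,0.13,0.6]' >/dev/null
python3 - <<'E'
from hung import *
import pickle
s,t=snap('scene'),snap('side')
for n,bs,bt in (('blue',(370,240,440,340),(165,170,225,260)),('red',(320,270,450,400),(195,165,240,240)),('yellow',(320,270,450,400),(195,165,240,240))):
  A,B=tab(s,n,bs,80),tab(t,n,bt,100);print(n,[(np.round(tri((s,*a[0]),(t,*b[0]))[0]).tolist(),int(a[1]),int(b[1])) for a,b in zip(A,B)])
w=snap('wrist','w9');pickle.dump(w,open('w9.pkl','wb'))
H=cv2.cvtColor(w['frame'],cv2.COLOR_BGR2HSV);g=cv2.cvtColor(w['frame'],cv2.COLOR_BGR2GRAY)
c=proj(w,(451,-399,30));print('box c',c,'knob',proj(w,(451,-402,67)))
u0,v0=int(c[0])-110,int(c[1])-100
for v in range(max(v0,0),v0+200,7): print(v,' '.join('%3d'%g[v,u] for u in range(max(u0,0),u0+220,7)))
E
```

```text
blue [([409.0, 262.0, 130.0], 68, 43), ([406.0, 262.0, 47.0], 131, 43), ([410.0, 263.0, 4.0], 45, 27)]
red [([553.0, 328.0, 128.0], 112, 52), ([553.0, 328.0, 47.0], 214, 79), ([555.0, 331.0, 4.0], 86, 41)]
yellow [([558.0, 256.0, 127.0], 136, 73), ([558.0, 256.0, 48.0], 230, 95), ([560.0, 258.0, 3.0], 100, 49)]
box c [271.4525177  118.38409826] knob [267.31407499 118.71404945]
18 142 143 143 142 140 143 140 141 142 142 142 142 143 142 145 142 144 145 145 144 145 145 145 143 144 143 142 144 142 142 144 143
25 144 143 143 143 143 144 144 142 142 143 141 142 144 144 144 144 145 145 144 145 143 143 145 143 143 145 144 145 142 144 144 146
32 141 143 142 143 145 145 144 144 144 142 142 142 144 143 145 147 145 144 143 146 140  90 144 146 144 144 145 144 143 144 145 145
39 146 145 142 142 144 145 144 144 143 142 145 145 145 144 145 144 146 140  91  85  85  82  84 143 144 146 145 142 145 142 144 144
46 146 144 144 144 144 144 145 144 145 144 143 143 145 142 141  95  85  84  84  83  83  83  83 124 144 145 146 147 145 144 145 146
53 146 143 145 143 143 145 145 145 143 144 143 142  98  86  86  8
[... 2395 characters left out ...]
 122  84  83  84  87  85  85  85  85  85
186 145 148 144 146 148 148 148 147 146  90  85  84  85  85  84  88 134 145 146 147 146 147 146 138 146 140  86  86  86  86  85  86
193 146 148 147 146 146 145 148 148 146 138  84  84  99 140 144 147 147 146 146 149 149 146 147 146 148 147 148 146 141  85  86  86
200 148 148 148 148 146 148 148 147 148 148 145 145 147 144 145 146 147 147 148 149 147 147 147 147 147 148 147 147 145 133  86  87
207 148 148 149 148 146 149 148 146 148 148 148 146 146 145 146 146 148 149 149 147 148 149 148 148 149 148 149 146 146 147 146 146
214 149 147 148 148 148 148 147 148 148 149 148 146 147 147 148 147 149 148 147 147 149 148 146 147 148 147 148 147 147 149 149 147
```

Blue stands upright (tab, lid and band in line). Now measure wheel centre, knob angle and the colour boundary.

```bash
cat > wheel.py <<'E'
from h import *
import pickle
def colors(w,C,yaw):
    H=cv2.cvtColor(w['frame'],cv2.COLOR_BGR2HSV);out=[]
    for a in range(-20,21,2):
        row=''
        for rr in (33,38,43,48,53):
            q=[C[0]+rr*np.cos(np.radians(yaw+a)),C[1]+rr*np.sin(np.radians(yaw+a)),27]
            u,v=np.round(proj(w,q)).astype(int)
            if not(0<=u<560 and 0<=v<420): row+='?';continue
            h,s,V=map(int,H[v,u])
            row+=('w' if V>110 else 'k' if V<50 else '.') if s<70 else 'r' if h<9 or h>170 else 'y' if 18<h<36 else 'g' if 40<h<90 else 'b' if 95<h<130 else 'o'
        out.append((a,row))
    return out
if __name__=='__main__':
    w=pickle.load(open('w9.pkl','rb'));f=w['frame'];H=cv2.cvtColor(f,cv2.COLOR_BGR2HSV);g=cv2.cvtColor(f,cv2.COLOR_BGR2GRAY)
    m=((g<112)&(np.arange(420)[:,None]<205)).astype(np.uint8)*255
    n,l,st,ce=cv2.connectedComponentsWithStats(m);i=l[100,250];
    q=max(cv2.findContours((l==i).astype(np.uint8),0,2)[0],key=cv2.contourArea)
    for p in cv2.approxPolyDP(cv2.convexHull(q),4,True)[:,0]: print('hull',p,np.round(onz(w,*map(float,p),30)[:2],0))
    k=cv2.inRange(g,0,50);k[:105]=0;k[135:]=0;k[:,:235]=0;k[:,320:]=0
    Q=np.vstack(cv2.findContours(k,0,2)[0]);W=np.array([onz(w,*map(float,p[0]),67)[:2] for p in Q],np.float32);print('knob',cv2.minAreaRect(W),cv2.boundingRect(Q))
    for v in range(106,134,2): print(v,''.join('#' if x<40 else '+' if x<70 else 'o' if x>100 else '.' for x in g[v,236:312]))
    V=np.array(w['view']);print(-V[:3,:3].T@V[:3,3])
    y=cv2.inRange(H,(18,120,60),(36,255,255));rd=cv2.inRange(H,(0,120,50),(9,255,255))|cv2.inRange(H,(170,120,50),(180,255,255))
    for n_,mm in(('y',y),('r',rd)):
        mm[:130]=0;mm[185:]=0;v,u=np.nonzero(mm);print(n_,len(u),np.round(onz(w,u.mean(),v.mean(),28)))
    b=y|rd;Z=np.vstack(cv2.findContours(b,0,2)[0]);R=np.array([onz(w,*map(float,p[0]),28)[:2] for p in Z],np.float32);print('window',cv2.minAreaRect(R))
E
python3 wheel.py
```

```text
hull [559   3] [ 364. -116.]
hull [559 127] [481. -99.]
hull [480 203] [ 558. -174.]
hull [227 197] [ 531. -455.]
hull [183  74] [ 402. -485.]
hull [309  31] [ 372. -356.]
knob ((452.1311340332031, -399.2439270019531), (57.51383972167969, 13.375642776489258), 88.5068588256836) (240, 112, 62, 17)
106 ............................................................................
108 ............................................................................
110 ............................................................................
112 ..................................++++++++++++++++#++++++++++++.............
114 .....++++++++############################################++++++++...........
116 ...++####################################################++++++++++.........
118 ...++++++++++++.......+##################################++++++++++.........
120 ...++.oooooooooooooooo.+#################################+++++++++++........
122 ...++ooooooooooooooooo.+#################################++++++++++.........
124 ...+++++++++++++++++++##################################+++++++++...........
126 ....+################################################+++..+++++.............
128 .....+++###+++++++++++++++++++++++++++......................................
130 ............................................................................
132 ............................................................................
[ 450.74990664 -390.26954316  394.2759751 ]
y 612 [ 494. -391.   28.]
r 141 [ 490. -405.   28.]
window ((493.7218017578125, -393.6451110839844), (31.288639068603516, 28.95728874206543), 12.818191528320312)
```

Wheel centre (452,-403), box yaw 12.8°, knob at ≈88°, wheel angle ≈1.83 (white mark and red/yellow border agree). Need ≈75° clockwise.

```bash
python3 plan.py 452 -403 200 178
python3 -m handwheel '[0,0,-0.047,0,0,0,0.7, 0,0,-0.094,0,0,0,0.7, 0,0,-0.141,0,0,0,0.7, 0,0,-0.188,0,0,0,0.7, 0,0,-0.235,0,0,0,0.7]' >/dev/null
python3 -m handwheel '[0,0,-0.047,0,0,0,0.7, 0,0,-0.094,0,0,0,0.7, 0,0,-0.141,0,0,0,0.7, 0,0,-0.188,0,0,0,0.7, 0,0,-0.235,0,0,0,0.7]' >/dev/null
python3 plan.py 452 -403 150 178
```

```text
t 67.0 yaw 86.0 turn [-0.000e+00 -4.000e-04  4.887e-01] shift cur axes [ 0.556 -0.104  0.588] target axes [-0.084 -0.56   0.588] gap 51.6 gf 0.0 F [-0.8 -0.6 -1.1] j6 [-0.75 -0.68]
t 68.0 yaw 170.9 turn [ 0.      0.     -0.0397] shift cur axes [0.148 0.542 1.008] target axes [0.08  0.556 1.008] gap 60.0 gf 0.0 F [-0.1  0.  -0.2] j6 [-0.75 -2.16]
```

```bash
python3 -m handwheel '[0,0,-0.02,0.07,0.2,0.1,0.7, 0,0,-0.04,0.148,0.4,0.2,0.7, 0,0,-0.04,0.148,0.542,0.4,0.7, 0,0,-0.04,0.148,0.542,0.5,0.7, 0,0,-0.04,0.148,0.542,0.5,0.7]' >/dev/null
python3 -m handwheel '[0,0,0,0,0,0.2,0.7, 0,0,0,0,0,0.4,0.7, 0,0,0,0,0,0.5,0.7, 0,0,0,0,0,0.5,0.7, 0,0,0,0,0,0.5,0.7]' >/dev/null
python3 plan.py 452 -403 56 178
python3 -m handwheel '[0,0,0,0,0,0.2,0.7, 0,0,0,0,0,0.4,0.7, 0,0,0,0,0,0.6,0.7, 0,0,0,0,0,0.7,0.7, 0,0,0,0,0,0.78,0.7]'
python3 plan.py 452 -403 56 178
```

```text
t 69.0 yaw 177.7 turn [-0.0003 -0.0003 -0.0016] shift cur axes [-0.01   0.015  0.794] target axes [-0.009  0.014  0.794] gap 59.2 gf 0.0 F [-0.2 -0.3  0.6] j6 [-0.83 -2.37]
time: 69.5
position: [453.4, -404.4, 57.0]
eef_rot: [-0.0, -0.693, 0.721, -0.001]
force: [-0.3, 0.2, 0.7]
finger_gap: 59.9
grasp_force: 0.0
t 69.5 yaw 177.7 turn [-0.0003 -0.0003 -0.0017] shift cur axes [-0.011  0.012  0.008] target axes [-0.011  0.012  0.009] gap 59.9 gf 0.0 F [-0.3  0.2  0.7] j6 [-0.83 -2.37]
```

```bash
python3 -m handwheel '[0,0,0,-0.01,0.012,0,0.5, 0,0,0,-0.01,0.012,0,0.3, 0,0,0,-0.01,0.012,0,0.1, 0,0,0,-0.01,0.012,0,0, 0,0,0,-0.01,0.012,0,0]' 30
python3 -m handwheel '[0,0,0,0,0,0,0, 0,0,0,0,0,0,0, 0,0,0,0,0,0,0, 0,0,0,0,0,0,0, 0,0,0,0,0,0,0]' 40
python3 -m handwheel '[0,0,0.02,0,0,0,0, 0,0,0.05,0,0,0,0, 0,0,0.08,0,0,0,0, 0,0,0.11,0,0,0,0, 0,0,0.14,0,0,0,0]' 40
python3 plan.py 452 -403 56 102.8
```

```text
time: 70.0
position: [452.6, -403.5, 58.1]
eef_rot: [0.0, -0.693, 0.721, -0.002]
force: [1.6, 0.3, 3.4]
finger_gap: 13.5
grasp_force: 34.5
time: 70.5
position: [452.6, -403.5, 58.1]
eef_rot: [0.0, -0.693, 0.721, -0.002]
force: [1.1, 0.2, 5.9]
finger_gap: 13.3
grasp_force: 40.1
time: 71.0
position: [452.7, -403.5, 58.1]
eef_rot: [0.001, -0.517, 0.856, -0.002]
force: [2.2, 0.8, 4.9]
finger_gap: 13.1
grasp_force: 40.1
t 71.0 yaw 152.3 turn [-0.0011  0.0003  0.2749] shift cur axes [-0.001  0.008  0.018] target axes [0.005 0.006 0.018] gap 13.1 gf 40.1 F [2.2 0.8 4.9] j6 [-0.83 -1.92]
```

```bash
python3 -m handwheel '[0,0,0.03,0,0,0,0, 0,0,0.06,0,0,0,0, 0,0,0.09,0,0,0,0, 0,0,0.12,0,0,0,0, 0,0,0.14,0,0,0,0]' 40 >/dev/null
python3 -m handwheel '[0,0,0.03,0,0,0,0, 0,0,0.06,0,0,0,0, 0,0,0.09,0,0,0,0, 0,0,0.12,0,0,0,0, 0,0,0.134,0,0,0,0]' 40
python3 -m handwheel '[0,0,0,0,0,0,0, 0,0,0,0,0,0,0, 0,0,0,0,0,0,0, 0,0,0,0,0,0,0, 0,0,0,0,0,0,0]' 40
python3 plan.py 452 -403 56 102.8
python3 - <<'E'
from wheel import *
C=(451.8,-403.1)
for c in('side','wrist','scene'):
    d=snap(c);print(c,proj(d,(493.7,-393.6,27)));
    for a,row in colors(d,C,12.8): print(a,row)
E
```

```text
time: 72.0
position: [452.9, -403.7, 58.1]
eef_rot: [0.001, -0.114, 0.994, -0.001]
force: [1.6, -0.3, 5.8]
finger_gap: 13.5
grasp_force: 40.1
time: 72.5
position: [452.9, -403.7, 58.2]
eef_rot: [0.001, -0.115, 0.993, -0.001]
force: [2.5, -0.7, 5.2]
finger_gap: 13.4
grasp_force: 40.1
t 72.5 yaw 103.2 turn [-0.0009  0.0008  0.0021] shift cur axes [0.006 0.008 0.018] target axes [0.006 0.007 0.018] gap 13.4 gf 40.1 F [ 2.5 -0.7  5.2] j6 [-0.83 -1.06]
side [347.159981   356.13765818]
-20 kkkkk
-18 kkkgk
-16 kkggg
-14 kkggg
-12 kkkgg
-10 kkkgg
-8 kkkgk
-6 kkkkk
-4 kkkbk
-2 kkkbk
0 kkkkk
2 kkkkk
4 kkkkk
6 kkkkk
8 kkkkk
10 kkkkk
12 kkokk
14 kkbkk
16 kbbkk
18 kkkbk
20 kkkbk
wrist [280.87984668 334.1514189 ]
-20 kkkkk
-18 kkkkk
-16 kkkkk
-14 kkkkg
-12 kkkgg
-10 kkkkg
-8 kkkyk
-6 kkkkk
-4 kkkkk
-2 kkkkk
0 kkkkk
2 kkkkk
4 kkkkk
6 kkkkk
8 kkkkg
10 okkgg
12 krggg
14 kkkkg
16 kkkkk
18 kkkkk
20 kkkkk
scene [210.13251921 228.64150812]
-20 g...w
-18 gg...
-16 gg...
-14 gggg.
-12 ggggg
-10 ggggg
-8 ggggg
-6 ggggg
-4 ggggg
-2 ggggg
0 ggggg
2 ggggg
4 ggggg
6 ggggg
8 ggggg
10 ggggg
12 .gggg
14 .ggwg
16 .ggww
18 .gwww
20 wwwww
```

Window is all green. Release, rise, verify.

```bash
python3 -m handwheel '[0,0,0,0,0,0,0.15, 0,0,0,0,0,0,0.3, 0,0,0,0,0,0,0.5, 0,0,0,0,0,0,0.5, 0,0,0,0,0,0,0.5]'
python3 -m handwheel '[0,0,0,0,0,-0.1,0.5, 0,0,0,0,0,-0.3,0.5, 0,0,0,0,0,-0.6,0.5, 0,0,0,0,0,-0.9,0.5, 0,0,0,0,0,-1,0.5]' >/dev/null
python3 -m handwheel '[0,0,0,-0.1,0,-0.2,0.5, 0,0,0,-0.3,0,-0.5,0.5, 0,0,0,-0.5,0,-0.8,0.5, 0,0,0,-0.6,0,-0.9,0.5, 0,0,0,-0.6,0,-0.9,0.5]'
python3 - <<'E'
from wheel import *
from hung import tab
C=(451.8,-403.1)
for c in('scene','wrist'):
    d=snap(c,'f'+c);print(c,[row for a,row in colors(d,C,12.8)])
w=d;H=cv2.cvtColor(w['frame'],cv2.COLOR_BGR2HSV)
m=cv2.inRange(H,(40,70,30),(90,255,255));n,l,st,ce=cv2.connectedComponentsWithStats(m)
for i in range(1,n):
    if st[i][4]>100:
        q=np.argwhere(l==i)[:,::-1];R=np.array([onz(w,float(u),float(v),28)[:2] for u,v in q],np.float32);print(st[i],cv2.minAreaRect(R))
s,t=snap('scene'),snap('side')
for n,bs,bt in (('blue',(370,240,440,340),(165,170,225,260)),('red',(320,270,450,400),(195,165,240,240)),('yellow',(320,270,450,400),(195,165,240,240))):
  A,B=tab(s,n,bs,80),tab(t,n,bt,100);print(n,[np.round(tri((s,*a[0]),(t,*b[0]))[0]).tolist() for a,b in zip(A,B)])
E
python3 trays.py; python3 ptr.py
```

```text
time: 73.15
position: [450.9, -402.2, 56.1]
eef_rot: [-0.0, -0.115, 0.993, 0.001]
force: [0.4, -0.6, 0.6]
finger_gap: 42.9
grasp_force: 0.0
time: 74.15
position: [523.9, -386.7, 287.6]
eef_rot: [0.002, -0.116, 0.993, -0.002]
force: [-1.2, 0.7, 0.5]
finger_gap: 42.9
grasp_force: 0.0
scene ['g...w', 'gg...', 'gg...', 'ggg..', 'ggggg', 'ggggg', 'ggggg', 'ggggg', 'ggggg', 'ggggg', 'ggggg', 'ggggg', 'ggggg', 'ggggg', 'ggggg', 'ggggg', '.gggg', '.gggw', '.gggw', '.ggww', 'wwgww']
wrist ['ggg..', 'ggg..', 'ggggg', 'ggggg', 'ggggg', 'ggggg', 'ggggg', 'ggggg', 'ggggg', 'ggggg', 'ggggg', 'ggggg', 'ggggg', 'ggggg', 'ggggg', 'ggggg', 'ggggg', 'ggggg', 'ggggg', 'ggg..', 'gg...']
[267 139  26  30 731] ((493.2691345214844, -393.8262634277344), (32.184043884277344, 28.304323196411133), 13.236827850341797)
blue [[409.0, 262.0, 130.0], [405.0, 262.0, 46.0], [410.0, 269.0, 2.0]]
red [[553.0, 328.0, 128.0], [553.0, 328.0, 47.0], [555.0, 330.0, 5.0]]
yellow [[558.0, 256.0, 127.0], [558.0, 256.0, 48.0], [560.0, 258.0, 3.0]]
g [[449, 322], [434, 339], [365, 299], [378, 288]] 1202.5
g [[162, 210], [182, 203], [213, 245], [191, 255]] 1313.0
o [[331, 334], [348, 314], [430, 358], [414, 386], [331, 341]] 3160.0
o [[195, 195], [214, 187], [251, 223], [232, 233]] 1216.5
now
g [[360, 296], [378, 288], [399, 299], [415, 319], [411, 326]] 493.5
g [[161, 210], [182, 203], [213, 245], [191, 255]] 918.0
o [[331, 334], [348, 314], [430, 358], [414, 386], [331, 341]] 2125.5
o [[196, 194], [226, 197], [251, 223], [232, 233], [195, 199]] 661.5
('px', array([0, 0, 0, 0, 0, 0, 0, 0, 0, 0, 0]), 'mm~', 0.0)
```

```bash
python3 -c "
from bench import r
print(r.hand_in())"
```

```text
the job is handed in; nothing more can be done
None
```

The job is handed in: red and yellow weighed spent and stand in the orange tray, blue weighed dry and stands in the green tray (right against its near wall), the hook is empty, and the check wheel shows green across its whole window; I did not re-measure the petri dish and tweezers at the end.

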